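# Put the sparging unit into service: set and lock the pressure, then open the gas

### The job

Put the nitrogen sparging unit into service. Turn its black pressure knob until the white pointer stands at the stud behind the knob; then slide the fork-shaped steel lock over the knob along the guide rails, fork first and flat on the deck, until it is fully home against the stop; only then throw the gas lever into the notch marked with a stud. The lock lies on its side on the bench, so lay it flat with its tab up and take it again by the tab; leave the glassware and bottles where they stand.

Things in the scene. Friction and masses are not known exactly. Their poses are not given: they have to be found in the camera images.
- unit: sparging unit, fixed: aluminium base plate x -135 to +120, y -125 to +125 mm, top 16 mm up; origin on the bench, x to the rear, y left, z up. Left: grey regulator body with flat guide deck, top 40 mm up, x -130 to +75, 78 mm wide round y +65; knob axis at x +40, y +65. Right: gas valve, lever pivot at x +40, y -45. Pressure gauge at x 95 to 115, y -31 to +23, up to 108 mm high
- guide_mouth (a point): on the deck (40 mm up) on the guide's centre line, at unit x -58 mm; axes as the unit's. From here flared rails 8 mm high narrow from 62 to 46 mm apart over 32 mm, then run on along x, 46 mm apart, for 32 mm. Over their last 18 mm two keeper lips overhang, 10.3 to 13.3 mm above the deck, 34 mm open between them. The knob axis is 98 mm ahead of this point; the bare deck reaches 72 mm back from it
- knob_mark (a point): top of the dark round stud, 12 mm across, that marks the setting; it stands on the end stop (10 mm high, front face 33.5 mm behind the knob axis, across the guide), 40.5 mm behind the knob axis
- lock_seat (a point): on the deck (40 mm up) 13 mm in front of the knob axis: the lock's origin lies here when it is fully home; axes as the unit's
- pressure_knob (a joint): angle of the pressure knob in rad: 0 = pointer at the mark (straight to the unit's +x); grows clockwise seen from above; turns from -0.25 to 1.75
- knob_grip (a point): on the knob's axis, 32 mm above the deck, 9.5 mm below the knob's top. The knob is an upright black bar 54 long (round ends), 14 wide, from 1.5 to 41.5 mm above the deck; x of this frame points along the bar to its pointer end
- gas_lever (a joint): angle of the gas lever in rad about its upright pivot: 0 = arm pointing from the pivot to the unit's -x (front); grows as the arm swings towards the unit's -y (right), range -0.03 to 1.40. A sprung ball clicks into four notches at 0, 0.45, 0.90 and 1.35; the one at 0.90 bears the mark stud
- lever_grip (a point): middle of the black upright handle at the end of the lever, 80 mm from the pivot; the handle is a round post 18 mm thick from 62 to 108 mm above the bench, this point 90 mm above the bench
- lock: loose steel fork lock, 280 g: plate 100 (x) x 42 (y) x 8 mm (z) with a slot 18 mm wide, open to +x, between two tines (from x -16 to the round noses at x +46 mm); at the rear an upright tab from x -54 to -42 mm, full width 42 mm, up to z 38 mm. Origin in the plate's underside on its centre line; x to the noses, z up through the tab. It starts lying on its side, y up
- lock_tab (a point): centre of the part of the lock's tab to hold (lock frame x -48, y 0, z 26 mm)
- beaker: glass beaker, 74 mm across, 88 mm high, origin under its foot; leave alone
- flask: volumetric flask, 66 mm across, 215 mm high, origin under its foot; leave alone
- small_bottle: small bottle with blue cap, 44 mm across, 77 mm high, origin under its foot; leave alone
- wine_bottle: empty wine bottle, 73 mm across, 299 mm high, origin under its foot; leave alone
- jar: low wide-mouth jar with white lid, 73 mm across, 77 mm high, origin under its foot; leave alone
Mind the look-alikes: they are no part of the job. What is shaped like the lock but red is not meant.

How it is judged:
By the outcome, as a careful person would: the job done as asked, in the order asked, and still so for the second after the job is handed in, with the robot touching nothing.
It also fails if it takes over 72 s, if anything falls off the work surface, if the arm or the gripper's body presses on something with over 40 N, if the wrist force passes 120 N, or if a joint passes its speed limit or range.

### The arm

A 7-joint arm with a two-finger parallel gripper is mounted at the origin on a cart in front of the work surface, level with it; the furniture and walls round the work are solid. World frame = base frame: x ahead of the robot, y to its left, z up, the work surface at z = 0. Lengths are in m, angles in rad, forces in N, time in s.
With the tool pointing down it reaches from about 0.4 to 0.85 m from the base axis. Payload 4.5 kg.
Tool frame: the origin (TCP) lies between the finger pads; the fingertips stand r.tip_reach ahead of it and the grasp point (between the pads) lies 3 mm ahead of it (r.tip_reach is the distance from the TCP to the fingertips, in m); z points along the fingers, y is the line along which they close (so a half turn about z gives the same grasp; the last joint's range is limited). The gripper opens to 88 mm and grips with 3 to 60 N. Pads are 18 mm wide; open, the fingers measure 123 mm over their backs; the gripper's body (75 mm by 187 mm) begins 45 mm behind the grasp point.
Start: joints at [1.257, 0.689, -0.195, 1.565, 0.157, 0.902, -0.215], TCP at [0.213, -0.588, 0.261] pointing down, gripper open.
Joint ranges: [-3.01, 3.01], [-0.46, 2.08], [-1.47, 1.51], [0.13, 2.56], [-1, 4.14], [0.04, 2.09], [-2.66, 2.66]. Speed limits (rad/s): [2.57, 2.57, 3.14, 3.14, 3.14, 3.14, 3.14].

### API

Orientations are given as a unit quaternion [x, y, z, w].
In Python, from plant import r gives the robot as it stands.
- The arm moves only by the tool step_arm, never from a script. Its argument "motion" is a list of rows, each an object with "dp": the shift along the tool's x, y, z in mm, a list of three; "twist": the turn, a rotation vector about the tool's x, y, z in rad, a list of three; "hand": the opening, from -1 (shut) to 1 (fully open). In form: [{"dp": [dx, dy, dz], "twist": [rx, ry, rz], "hand": hand}, ...]. A call has 1 to 5 rows; each row is the pose to reach, as a shift and turn from the pose commanded when the call began, along the tool's axes at that moment; what a row does not reach only later rows make up. A row lasts 1/8 s, in which the tool goes at most 62.5 mm and 10.7 degrees, less where a joint would pass 70% of its speed; a pose out of reach is approached as far as the arm can. A call with a gripper value outside its range is refused whole. The fingers move at their own pace and stop on an object; "force" is the grip in N (left out, the last holds). Time passes only in rows, so rows that repeat a pose let the fingers close. It gives the time, the measured TCP pose, the force, the opening and the grip force at its end, in the units of the state.
- r.get_state(): the state, without advancing time (a new reading comes with each control period).
- r.snapshot(name): name is "scene" or "top"; returns a dict with "pixels" (384x512x3 uint8, red, green, blue), "depth" (384x512 float32, m along the optical axis (not along the pixel's ray), 0 where there is no reading), "fx", "fy", "cx", "cy" (pixels), "xyz" and "orientation" of the camera in the world. Camera axes: x right, y down, z forward; pixel columns grow to the right and rows downward; lengths in m; the calibration is good to about 2 mm. A picture is of the moment at which its call begins.
- r.finish_job(): hands the job in; it is judged then, once.
Trained networks look in the newest picture that a camera, given by its name, has taken for a name from the list of things; names that differ only in an ending like _2 or _b are one class to them, and where a whole thing is asked for, a point or a joint stands for the part that bears it (a point fixed in the world has none). Each returns a list of dicts, best first, with "score" (0 to 1); they miss things now and then, are a little off and sometimes report something else, mostly with a low value. They report only what shows in the picture. A call takes as long as a camera call. They do not tell look-alikes from the thing itself.
- r.search_frame(camera, thing): "at" ([x, y, z] in m, in the coordinates of the camera as it stood for that picture, good to about 4 mm: the middle of the surface that is visible of it).
The state is a dict: "clock": time; "q": joint angles; "qd": joint speeds; "joint_torque": joint torques, N m; "tool_pos": TCP position; "eef_rot": TCP orientation; "contact_force": force on the tool from outside, world axes, zero at the start; "moment": the same for the moment, N m; "opening": opening from 0.0 (shut) to 1.0 (fully open); "finger_force": force on a finger pad.
Only numpy, scipy, OpenCV 4.12 (cv2) and the standard library are available. Lean on these libraries where they do the work, as an engineer would, in place of code of your own. Each camera call takes 0.05 s, during which the arm holds its last target. There are 200 camera calls.

## Working session

There is one attempt and no reset: what is moved stays moved. The work goes in short steps, Python scripts to look and compute and a tool call to move; the robot and the scene stay as the last step left them, time stands still between calls to the robot, and variables do not carry over. Pictures are saved under pics/ and viewed, at most 10 in all, crops included, and the job is handed in when it is done.

Besides the shell and the picture viewer there is one more tool, called after "Request:" as name([rows], argument=value, ...), one row to a line, values as JSON. step_arm: Moves the arm, as the interface text tells. Its arguments: {"type":"object","properties":{"motion":{"type":"array"},"force":{"type":"number"}},"required":["motion"]}

```bash
ls; mkdir -p pics; cat > h.py <<'E'
import numpy as np, cv2
from scipy.spatial.transform import Rotation as R
from plant import r
def snap(n,save=None):
    s=r.snapshot(n)
    if save: cv2.imwrite('pics/'+save,cv2.cvtColor(s['pixels'],cv2.COLOR_RGB2BGR))
    return s
def w(s,p): return R.from_quat(s['orientation']).apply(p)+np.array(s['xyz'])
def cloud(s):
    d=s['depth'];v,u=np.indices(d.shape)
    P=np.stack([(u-s['cx'])/s['fx']*d,(v-s['cy'])/s['fy']*d,d],-1)
    W=R.from_quat(s['orientation']).apply(P.reshape(-1,3)).reshape(P.shape)+np.array(s['xyz'])
    W[d==0]=np.nan
    return W
def pix(s,P):
    c=R.from_quat(s['orientation']).inv().apply(np.array(P)-np.array(s['xyz']))
    return np.array([c[...,0]/c[...,2]*s['fx']+s['cx'],c[...,1]/c[...,2]*s['fy']+s['cy']]).T
E
python3 - <<'E'
from h import *
np.set_printoptions(precision=4,suppress=True)
for n in ['scene','top']:
    s=snap(n,n+'0.png'); print(n,s['xyz'],s['orientation'],s['fx'])
    np.savez(n+'0.npz',**s)
    for t in ['unit','lock','lock_tab','pressure_knob','knob_grip','knob_mark','gas_lever','lever_grip','beaker','flask','small_bottle','wine_bottle','jar']:
        for o in r.search_frame(n,t)[:4]:
            p=w(s,o['at']); print(t,round(o['score'],2),p,pix(s,p).round())
st=r.get_state(); print(st, r.tip_reach)
E
```

```text
pics
scene [0.0989 0.7044 0.8863] [-0.2406  0.8873 -0.3774  0.1109] 397.9311589675397
unit 0.63 [0.5817 0.0934 0.0376] [231. 227.]
unit 0.3 [0.6253 0.1412 0.0504] [208. 229.]
lock 0.66 [0.3541 0.0372 0.0335] [311. 245.]
lock 0.57 [ 0.3739 -0.4161  0.028 ] [362. 156.]
lock_tab 0.75 [ 0.4904 -0.3101  0.0378] [319. 160.]
lock_tab 0.57 [ 0.3777 -0.4122  0.0329] [361. 156.]
pressure_knob 0.77 [0.6231 0.1395 0.0481] [209. 229.]
pressure_knob 0.57 [ 0.3919 -0.1376  0.0532] [325. 197.]
knob_grip 0.66 [0.628  0.1439 0.0442] [207. 230.]
knob_mark 0.6 [0.5854 0.092  0.0388] [230. 225.]
knob_mark 0.4 [ 0.4918 -0.305   0.0384] [318. 161.]
gas_lever 0.55 [0.6086 0.0069 0.0691] [239. 197.]
lever_grip 0.69 [0.6054 0.0086 0.0712] [239. 198.]
beaker 0.68 [ 0.6414 -0.2329  0.0551] [269. 155.]
flask 0.63 [ 0.6302 -0.3454  0.0601] [288. 138.]
small_bottle 0.73 [ 0.3915 -0.1399  0.0529] [325. 197.]
wine_bottle 0.94 [ 0.734  -0.253   0.1431] [248. 123.]
wine_bottle 0.6 [ 0.6326 -0.3488  0.0627] [288. 137.]
jar 0.85 [0.51   0.3421 0.0768] [196. 295.]
top [ 0.4005 -0.0435  1.07  ] [-0.7007  0.7097 -0.0468  0
[... 995 characters left out ...]
.0639 0.0412] [220. 173.]
wine_bottle 0.93 [ 0.7385 -0.2618  0.1887] [345. 104.]
jar 0.95 [0.5269 0.3172 0.0782] [126. 197.]
jar 0.51 [ 0.4761 -0.3077  0.047 ] [354. 213.]
{'clock': 1.4, 'q': array([ 1.2568,  0.6891, -0.1946,  1.5653,  0.1573,  0.9025, -0.2151]), 'qd': array([ 0.0031, -0.0007, -0.0014,  0.0011,  0.0008, -0.001 ,  0.0011]), 'joint_torque': array([ -0.0001, -52.7486,  -1.2671, -15.3744,  -0.0519,  -0.0007,
         0.    ]), 'tool_pos': array([ 0.2131, -0.5876,  0.2607]), 'eef_rot': array([0.9849, 0.1731, 0.    , 0.    ]), 'contact_force': array([-0.5078, -0.4544, -0.0437]), 'moment': array([-0.0235,  0.0281, -0.0163]), 'finger_force': 0.0, 'opening': 0.9995855092243445} 0.022
```

```bash
python3 - <<'E'
import cv2
t=cv2.imread('pics/top0.png'); s=cv2.imread('pics/scene0.png')
cv2.imwrite('pics/topc.png',cv2.resize(t[90:290,100:420],(800,500),interpolation=cv2.INTER_CUBIC))
cv2.imwrite('pics/scenec.png',cv2.resize(s[80:320,120:440],(800,600),interpolation=cv2.INTER_CUBIC))
E
```

```text
(no output)
```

View pics/topc.png

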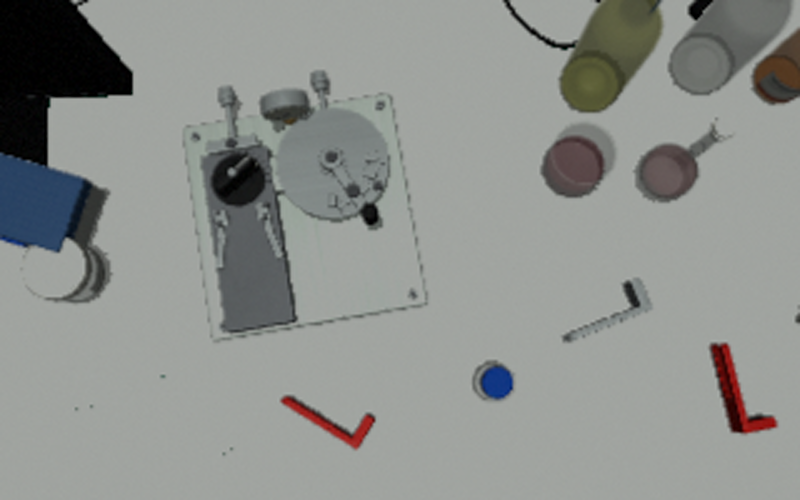

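View pics/scenec.png

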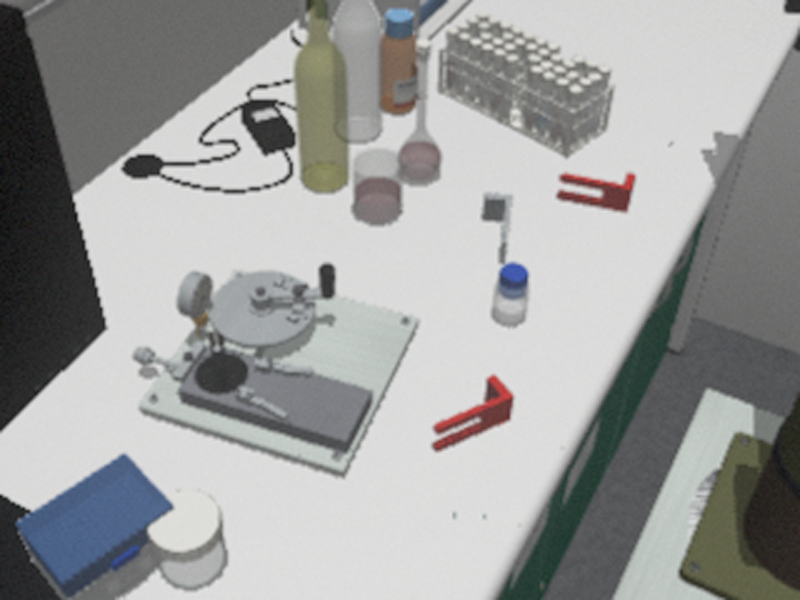

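Top crop: the steel lock is the grey L at crop (605,312), which is full-image (342,215). Look-alikes are the red forks at (325,420) → (230,258) and (740,390) → (396,246). The knob is at crop (238,178) and its pointer points to the upper right. The lever handle is at (370,213). I choose the grey L. Next I measure with depth.

```bash
python3 - <<'E'
from h import *
np.set_printoptions(precision=4,suppress=True)
t=dict(np.load('top0.npz')); s=dict(np.load('scene0.npz'))
for n,c in (('top',t),('scene',s)):
    W=cloud(c); X=W.reshape(-1,3); C=c['pixels'].reshape(-1,3).astype(int)
    def box(x0,x1,y0,y1,z0,z1): return (X[:,0]>x0)&(X[:,0]<x1)&(X[:,1]>y0)&(X[:,1]<y1)&(X[:,2]>z0)&(X[:,2]<z1)
    b=X[box(.3,.4,-.1,-.05,-.03,.03)]; print(n,'bench z',np.median(b[:,2]),b[:,2].std())
    m=box(.4,.8,-.15,.25,.010,.024); r0=cv2.minAreaRect((X[m][:,:2]*1000).astype(np.float32)); print('plate',m.sum(),np.median(X[m][:,2]),r0)
    m=box(.42,.72,.03,.2,.034,.046)&(C.max(1)<150); r1=cv2.minAreaRect((X[m][:,:2]*1000).astype(np.float32)); print('deck',m.sum(),np.median(X[m][:,2]),r1)
    m=box(.55,.72,.06,.2,.070,.095); print('knobtop',m.sum(),np.median(X[m],0),cv2.minAreaRect((X[m][:,:2]*1000).astype(np.float32)) if m.sum()>4 else 0)
    m=box(.48,.68,-.1,.05,.095,.12); print('handletop',m.sum(),np.median(X[m],0) if m.any() else 0, C[m].mean(0) if m.any() else 0)
    m=box(.42,.54,-.37,-.24,.025,.06); print('lock',m.sum(),np.percentile(X[m][:,2],[10,50,90]))
    Y=X[m]; np.save('lk_'+n+'.npy',Y); print(cv2.minAreaRect((Y[:,:2]*1000).astype(np.float32)))
t=cv2.imread('pics/top0.png'); a=cv2.resize(t[190:240,325:375],(400,400),interpolation=cv2.INTER_CUBIC)
b=cv2.resize(t[145:195,175:225],(400,400),interpolation=cv2.INTER_CUBIC)
cv2.imwrite('pics/close.png',np.hstack([a,b]))
E
```

```text
top bench z 0.000490672769315692 0.001966578613521723
plate 3515 0.01668562730238521 ((553.6788330078125, 41.003387451171875), (342.4658203125, 286.57330322265625), 9.251018524169922)
deck 1814 0.04103522758127187 ((588.673828125, 105.0214614868164), (261.4403076171875, 150.49949645996094), 0.25713953375816345)
knobtop 154 [0.6362 0.1286 0.082 ] ((663.5596313476562, 116.7099609375), (32.646915435791016, 126.97714233398438), 46.33185958862305)
handletop 41 [ 0.5791 -0.0138  0.1068] [28.6829 30.0976 29.5366]
lock 163 [0.0371 0.0418 0.0445]
((478.99346923828125, -278.11968994140625), (37.41560363769531, 92.17462158203125), 20.802291870117188)
scene bench z 7.819887857907215e-05 0.0016637444000613493
plate 2448 0.016173280875319995 ((551.6102294921875, 35.47206115722656), (349.5863037109375, 300.8072814941406), 8.891463279724121)
deck 1462 0.04046644305967484 ((583.3948974609375, 100.825927734375), (238.56983947753906, 139.86395263671875), 8.636541366577148)
knobtop 174 [0.6917 0.1062 0.082 ] ((665.7725219726562, 120.7679443359375), (41.39938735961914, 131.32418823242188), 46.22420120239258)
handletop 41 [ 0.5776 -0.0095  0.105 ] [77.3902 77.439  77.5122]
lock 94 [0.0304 0.0412 0.0441]
((480.052734375, -277.499267578125), (37.14894104003906, 90.36202239990234), 20.811012268066406)
```

View pics/close.png

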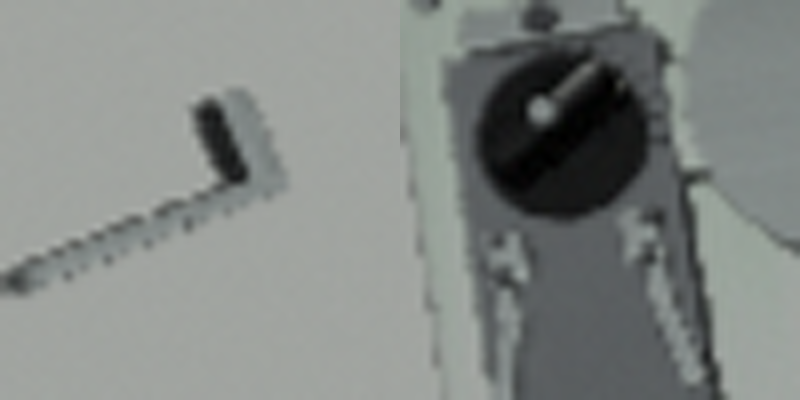

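```bash
cat >> h.py <<'E'
def hull(c,z0,z1,box=(.38,.75,-.13,.22),dark=None):
    W=cloud(c); 
    m=(W[...,2]>z0)&(W[...,2]<z1)&(W[...,0]>box[0])&(W[...,0]<box[1])&(W[...,1]>box[2])&(W[...,1]<box[3])
    if dark: m&=c['pixels'].max(-1)<dark
    m=cv2.morphologyEx(m.astype(np.uint8),cv2.MORPH_OPEN,np.ones((3,3)))
    n,l,st,_=cv2.connectedComponentsWithStats(m)
    k=1+np.argmax(st[1:,4]); return W[l==k]
E
python3 - <<'E'
from h import *
np.set_printoptions(precision=1,suppress=True)
for n in ('top','scene'):
    c=dict(np.load(n+'0.npz'))
    for nm,a in (('plate',(.008,.060)),('deck',(.033,.050))):
        P=hull(c,*a,box=(.38,.75,-.13,.22),dark=None if nm=='plate' else 135)
        print(n,nm,len(P),cv2.minAreaRect((P[:,:2]*1000).astype(np.float32)))
    Y=np.load('lk_'+n+'.npy')*1000
    xh=np.array([np.cos(np.radians(110.8)),np.sin(np.radians(110.8))]); zh=np.array([np.cos(np.radians(20.8)),np.sin(np.radians(20.8))])
    o=np.array([460.3,-280.8]); a=(Y[:,:2]-o)@xh; b=(Y[:,:2]-o)@zh
    g=Y[:,2]>36; a=a[g];b=b[g]
    print('tab x',np.percentile(a[b>14],[0,10,50,90,100]),'z max',np.percentile(b[b>14],[50,90,100]))
    for lo in range(-40,50,15):
        q=(a>lo)&(a<lo+15); print(lo,q.sum(),np.percentile(b[q],[0,10,50,90,100]) if q.any() else '')
    print('x ext',np.percentile(a,[0,2,98,100]))
E
```

```text
top plate 6954 ((593.9237060546875, 65.89702606201172), (255.5240020751953, 249.63565063476562), 9.073490142822266)
top deck 1633 ((563.4908447265625, 127.1220703125), (204.79397583007812, 78.58265686035156), 9.020541191101074)
tab x [-50.2 -47.4 -41.9 -36.9 -36.5] z max [24.8 34.2 36.6]
-40 33 [-0.3  1.4  8.9 26.8 36. ]
-25 16 [-0.3  0.5  3.6  6.6  7.4]
-10 15 [-0.2  0.4  3.3  6.6  7.3]
5 16 [0.2 1.  4.  7.1 7.8]
20 16 [0.3 1.  4.  7.  7.8]
35 9 [0.2 1.  3.8 6.5 7.3]
x ext [-50.2 -48.1  40.   42. ]
scene plate 5295 ((593.7594604492188, 66.88142395019531), (256.96087646484375, 253.4454345703125), 9.518850326538086)
scene deck 700 ((521.14404296875, 121.68994140625), (121.48477172851562, 77.23719787597656), 9.07925796508789)
tab x [-48.8 -46.7 -41.6 -36.3 -33.9] z max [24.6 35.2 38.2]
-40 19 [ 3.1  3.7 14.2 31.6 37.8]
-25 7 [2.4 2.6 5.7 7.3 8.7]
-10 8 [1.4 1.7 4.5 8.1 8.3]
5 6 [1.1 2.4 5.5 7.4 7.6]
20 7 [2.7 2.9 5.9 7.5 8.8]
35 3 [2.  2.1 2.4 4.9 5.6]
x ext [-49.1 -48.6  38.2  41.2]
```

```bash
python3 - <<'E'
from h import *
np.set_printoptions(precision=1,suppress=True)
K=np.array([630.3,137.6])
for n in ('top','scene'):
    c=dict(np.load(n+'0.npz')); W=cloud(c)*1000; C=c['pixels'].astype(int)
    m=(np.hypot(W[...,0]-K[0],W[...,1]-K[1])<38)&(W[...,2]>74)&(W[...,2]<92)
    P=W[m]; (cx,cy),(a,b),ang=cv2.minAreaRect(P[:,:2].astype(np.float32)); print(n,len(P),np.median(P[:,2]),(cx,cy),(a,b),ang)
    u,s,v=np.linalg.svd(P[:,:2]-P[:,:2].mean(0)); print('mean',P[:,:2].mean(0),'yaw',np.degrees(np.arctan2(v[0,1],v[0,0])))
    b=m&(C.min(-1)>90); print('white',W[b][:,:2].mean(0)-K,b.sum())
    L=(np.hypot(W[...,0]-578,W[...,1]+12)<25)&(W[...,2]>98)&(W[...,2]<116)
    P=W[L];print('handle',len(P),cv2.minAreaRect(P[:,:2].astype(np.float32)),np.percentile(P[:,2],[50,95]))
E
```

```text
top 98 81.9715223633244 (630.45947265625, 137.24169921875) (14.926928520202637, 50.70594024658203) 43.51883316040039
mean [629.8 136.3] yaw 131.14668525167946
white [ 2.4 -3.3] 9
handle 41 ((579.6380615234375, -13.673142433166504), (15.976022720336914, 16.150854110717773), 0.12287247180938721) [106.8 110. ]
scene 76 81.50386716424396 (629.6878051757812, 138.1208953857422) (13.800588607788086, 55.3890380859375) 41.82194519042969
mean [627.8 140.1] yaw 131.74903978885348
white [ 6.2 -6.4] 27
handle 33 ((578.358642578125, -11.526395797729492), (17.549354553222656, 16.259933471679688), 32.75957489013672) [106.1 109.1]
```

Request:
step_arm([
  {"dp": [42,-36,0],"twist": [0,0,0],"hand": 0},
  {"dp": [84,-72,0],"twist": [0,0,0],"hand": 0},
  {"dp": [126,-108,0],"twist": [0,0,0],"hand": 0},
  {"dp": [168,-144,0],"twist": [0,0,0],"hand": 0},
  {"dp": [210,-180,0],"twist": [0,0,0],"hand": 0},
], force=30)

```text
clock: 2.02
tool_pos: [0.3501, -0.3454, 0.261]
eef_rot: [0.985, 0.173, 0.0, 0.0]
contact_force: [1.5, -0.7, -0.5]
opening: 0.5
finger_force: 0.0
```

Request:
step_arm([
  {"dp": [42,-36,0],"twist": [0,0,0.1],"hand": 0},
  {"dp": [84,-72,0],"twist": [0,0,0.2],"hand": 0},
  {"dp": [126,-108,0],"twist": [0,0,0.3],"hand": 0},
  {"dp": [168,-144,0],"twist": [0,0,0.4],"hand": 0},
  {"dp": [210,-180,0],"twist": [0,0,0.5],"hand": 0},
])

```text
clock: 2.65
tool_pos: [0.4862, -0.1044, 0.261]
eef_rot: [0.997, -0.078, 0.0, 0.0]
contact_force: [0.7, -1.1, -1.3]
opening: 0.497
finger_force: 0.0
```

```bash
cat >> h.py <<'E'
def plan(pos,yaw,tilt=0):
    "target TCP pos mm, tool-x yaw deg (tool down), then tilt about tool y; prints dp,twist from measured pose"
    st=r.get_state(); p=np.array(st['tool_pos'])*1000; q=R.from_quat(st['eef_rot'])
    T=R.from_euler('z',yaw,degrees=True)*R.from_euler('x',180,degrees=True)*R.from_euler('y',tilt,degrees=True)
    np.set_printoptions(precision=3,suppress=True)
    print('t',round(st['clock'],2),'p',p.round(1),'yaw',np.degrees(np.arctan2(*q.as_matrix()[[1,0],0])).round(2),'zax',q.as_matrix()[:,2],'F',np.array(st['contact_force']).round(1),'open',round(st['opening'],3),'ff',round(st['finger_force'],1)); print('q',np.array(st['q']))
    print('dp',q.inv().apply(np.array(pos)-p).round(1),'twist',(q.inv()*T).as_rotvec().round(3))
E
python3 -c "
from h import *
plan([630.2,137.6,140],-48)"
```

```text
t 2.65 p [ 486.2 -104.4  261. ] yaw -8.9 zax [ 0.001 -0.    -1.   ] F [ 0.7 -1.1 -1.3] open 0.497 ff 0.0
q [ 0.109  0.522  0.015  1.951 -0.012  0.668 -1.595]
dp [ 104.7 -261.3  121. ] twist [-0.    -0.001  0.682]
```

Request:
step_arm([
  {"dp": [21,-52,0],"twist": [0,0,-0.16],"hand": -0.1},
  {"dp": [42,-104,0],"twist": [0,0,-0.32],"hand": -0.1},
  {"dp": [63,-157,0],"twist": [0,0,-0.48],"hand": -0.1},
  {"dp": [84,-209,0],"twist": [0,0,-0.64],"hand": -0.1},
  {"dp": [105,-261,0],"twist": [0,0,-0.8],"hand": -0.1},
])

```text
clock: 3.28
tool_pos: [0.6294, 0.1377, 0.2609]
eef_rot: [0.947, 0.321, 0.0, 0.0]
contact_force: [1.4, -0.2, 0.2]
opening: 0.447
finger_force: 0.0
```

Request:
step_arm([
  {"dp": [0,0,20],"twist": [0,0,-0.16],"hand": -0.1},
  {"dp": [0,0,40],"twist": [0,0,-0.32],"hand": -0.1},
  {"dp": [0,0,60],"twist": [0,0,-0.48],"hand": -0.1},
  {"dp": [0,0,80],"twist": [0,0,-0.64],"hand": -0.1},
  {"dp": [0,0,100],"twist": [0,0,-0.8],"hand": -0.1},
])

```text
clock: 3.9
tool_pos: [0.6286, 0.136, 0.16]
eef_rot: [0.748, 0.664, 0.0, 0.0]
contact_force: [0.5, -0.1, 0.4]
opening: 0.452
finger_force: 0.0
```

Request:
step_arm([
  {"dp": [0,0,5],"twist": [0,0,-0.17],"hand": -0.1},
  {"dp": [0,0,10],"twist": [0,0,-0.34],"hand": -0.1},
  {"dp": [0,0,15],"twist": [0,0,-0.51],"hand": -0.1},
  {"dp": [0,0,20],"twist": [0,0,-0.68],"hand": -0.1},
  {"dp": [0,0,20],"twist": [0,0,-0.86],"hand": -0.1},
])

```text
clock: 4.53
tool_pos: [0.6284, 0.1357, 0.1402]
eef_rot: [0.402, 0.915, -0.0, -0.0]
contact_force: [0.3, 1.2, 0.2]
opening: 0.449
finger_force: 0.0
```

```bash
python3 -c "
from h import *
plan([630.2,137.6,77],132)"
```

```text
t 4.53 p [628.4 135.7 140.2] yaw 132.55 zax [-0.001 -0.001 -1.   ] F [0.3 1.2 0.2] open 0.449 ff 0.0
q [ 0.024  0.92  -0.593  1.592  0.644  0.834 -0.088]
dp [ 0.2  2.6 63.2] twist [-0.001  0.     0.01 ]
```

Request:
step_arm([
  {"dp": [0,2.5,25],"twist": [0,0,0.01],"hand": -0.1},
  {"dp": [0,2.5,50],"twist": [0,0,0.01],"hand": -0.1},
  {"dp": [0,2.5,63],"twist": [0,0,0.01],"hand": -0.1},
  {"dp": [0,2.5,63],"twist": [0,0,0.01],"hand": -0.8},
  {"dp": [0,2.5,63],"twist": [0,0,0.01],"hand": -0.8},
])

```text
clock: 5.15
tool_pos: [0.631, 0.1381, 0.0786]
eef_rot: [0.41, 0.912, 0.001, 0.001]
contact_force: [0.3, 0.7, 0.5]
opening: 0.249
finger_force: 0.0
```

Request:
step_arm([
  {"dp": [0,0,0],"twist": [0,0,0],"hand": -0.8},
  {"dp": [0,0,0],"twist": [0,0,0],"hand": -0.8},
  {"dp": [0,0,0],"twist": [0,0,0],"hand": -0.8},
], force=25)

```text
clock: 5.52
tool_pos: [0.6291, 0.1362, 0.0784]
eef_rot: [0.41, 0.912, -0.002, -0.001]
contact_force: [-3.8, -1.6, 4.1]
opening: 0.156
finger_force: 25.0
```

```bash
python3 -c "
from h import *
plan([630.2,137.6,77],189.05)"
```

```text
t 5.53 p [629.1 136.2  78.4] yaw 131.62 zax [-0.003 -0.003 -1.   ] F [-3.8 -1.6  4.1] open 0.156 ff 25.0
q [-0.005  1.001 -0.537  1.61   0.701  0.736 -0.15 ]
dp [0.3 1.8 1.4] twist [-0.004 -0.001 -1.002]
```

Request:
step_arm([
  {"dp": [0,-1,0],"twist": [0,0,-0.13],"hand": -0.8},
  {"dp": [0,-1,0],"twist": [0,0,-0.26],"hand": -0.8},
  {"dp": [0,-1,0],"twist": [0,0,-0.39],"hand": -0.8},
  {"dp": [0,-1,0],"twist": [0,0,-0.52],"hand": -0.8},
  {"dp": [0,-1,0],"twist": [0,0,-0.65],"hand": -0.8},
])

```text
clock: 6.15
tool_pos: [0.6287, 0.1356, 0.0784]
eef_rot: [0.095, 0.995, -0.002, -0.001]
contact_force: [-4.6, -2.7, 2.9]
opening: 0.158
finger_force: 25.0
```

Request:
step_arm([
  {"dp": [0,0,0],"twist": [0,0,-0.12],"hand": -0.8},
  {"dp": [0,0,0],"twist": [0,0,-0.24],"hand": -0.8},
  {"dp": [0,0,0],"twist": [0,0,-0.35],"hand": -0.8},
  {"dp": [0,0,0],"twist": [0,0,-0.35],"hand": -0.8},
  {"dp": [0,0,0],"twist": [0,0,-0.35],"hand": -0.8},
])

```text
clock: 6.78
tool_pos: [0.6287, 0.1352, 0.0784]
eef_rot: [-0.078, 0.997, -0.002, -0.001]
contact_force: [-5.2, -1.9, 4.0]
opening: 0.16
finger_force: 25.0
```

```bash
python3 -c "
from h import *
plan([629.1,136.2,78],189.05); print(r.get_state()['moment'])"
```

```text
t 6.78 p [628.7 135.2  78.4] yaw -171.08 zax [-0.002 -0.004 -1.   ] F [-5.2 -1.9  4. ] open 0.16 ff 25.0
q [ 0.104  1.062 -0.767  1.606  0.917  0.873  0.691]
dp [-0.6  0.9  0.4] twist [-0.003 -0.002 -0.002]
[-0.622  0.637  0.081]
```

Request:
step_arm([
  {"dp": [0,0,0],"twist": [0,0,0],"hand": -0.3},
  {"dp": [0,0,0],"twist": [0,0,0],"hand": -0.3},
  {"dp": [0,0,0],"twist": [0,0,0],"hand": -0.3},
  {"dp": [0,0,-40],"twist": [0,0,0],"hand": -0.3},
  {"dp": [0,0,-100],"twist": [0,0,0],"hand": -0.3},
])

```text
clock: 7.4
tool_pos: [0.6287, 0.1365, 0.1771]
eef_rot: [-0.078, 0.997, -0.0, -0.002]
contact_force: [0.5, 0.3, -0.2]
opening: 0.349
finger_force: 0.0
```

Request:
step_arm([
  {"dp": [55,0,-50],"twist": [0,0,0.17],"hand": -0.3},
  {"dp": [110,0,-80],"twist": [0,0,0.34],"hand": -0.3},
  {"dp": [155,40,-80],"twist": [0,0,0.51],"hand": -0.3},
  {"dp": [175,95,-80],"twist": [0,0,0.68],"hand": -0.3},
  {"dp": [195,150,-80],"twist": [0,0,0.85],"hand": -0.3},
])

```text
clock: 8.02
tool_pos: [0.4127, 0.2562, 0.2583]
eef_rot: [0.343, 0.939, 0.001, 0.0]
contact_force: [0.6, 1.4, -0.0]
opening: 0.349
finger_force: 0.0
```

```bash
python3 - <<'E'
from h import *
for n in ('top','scene'):
    c=snap(n,n+'1.png'); np.savez(n+'1.npz',**c)
    W=cloud(c)*1000
    K=[629.5,136.5]
    m=(np.hypot(W[...,0]-K[0],W[...,1]-K[1])<33)&(W[...,2]>76)&(W[...,2]<90)
    P=W[m]; print(n,len(P),cv2.minAreaRect(P[:,:2].astype(np.float32)) if len(P)>5 else '')
    if len(P)>5:
        u,s,v=np.linalg.svd(P[:,:2]-P[:,:2].mean(0)); print('yaw',np.degrees(np.arctan2(v[0,1],v[0,0])))
    for nm,a in (('plate',(.008,.060)),('deck',(.033,.050))):
        P=hull(c,*a,box=(.38,.75,-.13,.22),dark=None if nm=='plate' else 135)
        print(nm,len(P),cv2.minAreaRect((P[:,:2]*1000).astype(np.float32)))
plan([530,-320,140],20.8)
a=cv2.imread('pics/top1.png')[130:230,150:290]; b=cv2.imread('pics/scene1.png')[180:280,160:300]
cv2.imwrite('pics/c1.png',cv2.resize(np.hstack([a,b]),(800,286),interpolation=cv2.INTER_CUBIC))
E
```

```text
top 96 ((629.943603515625, 137.34402465820312), (53.07011032104492, 14.08946704864502), 10.000336647033691)
yaw -171.2537358541319
plate 6983 ((594.1474609375, 66.06892395019531), (256.43609619140625, 250.26560974121094), 8.95822811126709)
deck 1627 ((563.4306030273438, 126.13107299804688), (204.46902465820312, 77.18881225585938), 8.831892013549805)
scene 2 
plate 1937 ((587.0885009765625, 105.35477447509766), (256.0640563964844, 172.56884765625), 9.771225929260254)
deck 14 ((539.363525390625, 160.48602294921875), (5.840683937072754, 9.31303596496582), 82.38107299804688)
t 8.12 p [409.2 263.5 259.4] yaw 140.91 zax [ 0.001  0.007 -1.   ] F [ 0.4 -0.8  0. ] open 0.351 ff 0.0
q [-0.211  0.587 -0.716  1.962  0.535  0.783 -0.345]
dp [-462.1 -377.4  115.4] twist [-0.    -0.009  2.096]
```

View pics/c1.png

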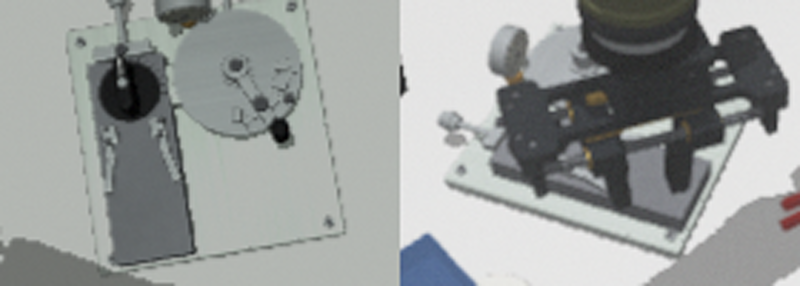

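The knob bar now lies along the unit's x axis (crop (125,80)), with the pointer at the stud. Next is the lock.

Request:
step_arm([
  {"dp": [-39,-35,0],"twist": [0,0,0.17],"hand": -0.2},
  {"dp": [-78,-70,0],"twist": [0,0,0.34],"hand": -0.2},
  {"dp": [-117,-105,0],"twist": [0,0,0.51],"hand": -0.2},
  {"dp": [-156,-140,0],"twist": [0,0,0.68],"hand": -0.2},
  {"dp": [-195,-175,0],"twist": [0,0,0.85],"hand": -0.2},
])

```text
clock: 8.75
tool_pos: [0.452, -0.0061, 0.258]
eef_rot: [0.699, 0.715, 0.0, 0.0]
contact_force: [0.6, 0.6, 0.1]
opening: 0.401
finger_force: 0.0
```

```bash
python3 -c "
from h import *
plan([499,-312,130],20.8)"
```

```text
t 8.75 p [452.   -6.1 258. ] yaw 91.29 zax [ 0.001  0.    -1.   ] F [0.6 0.6 0.1] open 0.401 ff 0.0
q [ 0.243  0.506 -0.498  2.06   0.386  0.664 -0.488]
dp [-306.8   39.9  128. ] twist [ 0.001 -0.001  1.23 ]
```

Request:
step_arm([
  {"dp": [-55,7,0],"twist": [0,0,0.17],"hand": -0.2},
  {"dp": [-110,14,0],"twist": [0,0,0.34],"hand": -0.2},
  {"dp": [-165,21,10],"twist": [0,0,0.51],"hand": -0.2},
  {"dp": [-220,28,20],"twist": [0,0,0.68],"hand": -0.2},
  {"dp": [-275,36,30],"twist": [0,0,0.85],"hand": -0.2},
])

```text
clock: 9.38
tool_pos: [0.4952, -0.2803, 0.2276]
eef_rot: [0.932, 0.363, 0.0, 0.0]
contact_force: [1.1, 1.1, 0.2]
opening: 0.4
finger_force: 0.0
```

Request:
step_arm([
  {"dp": [-10,11,20],"twist": [0,0,0.13],"hand": -0.2},
  {"dp": [-19,22,40],"twist": [0,0,0.26],"hand": -0.2},
  {"dp": [-19,22,70],"twist": [0,0,0.38],"hand": -0.2},
  {"dp": [-19,22,98],"twist": [0,0,0.38],"hand": -0.2},
  {"dp": [-19,22,98],"twist": [0,0,0.38],"hand": -0.2},
])

```text
clock: 10.0
tool_pos: [0.4949, -0.3066, 0.128]
eef_rot: [0.983, 0.183, -0.002, -0.001]
contact_force: [-0.3, 0.5, 0.7]
opening: 0.402
finger_force: 0.0
```

```bash
python3 - <<'E'
from h import *
plan([499,-312,28],20.8)
c=snap('scene','s2.png')
a=c['pixels'][110:210,260:400,::-1]; cv2.imwrite('pics/c2.png',cv2.resize(a,(700,500),interpolation=cv2.INTER_CUBIC))
W=cloud(c)*1000
E
```

```text
t 10.0 p [ 494.9 -306.6  128. ] yaw 21.14 zax [-0.004  0.002 -1.   ] F [-0.3  0.5  0.7] open 0.402 ff 0.0
q [ 0.543  0.819 -0.117  1.803  0.168  0.534 -0.884]
dp [ 2.2  6.8 99.9] twist [-0.003  0.003  0.006]
```

View pics/c2.png

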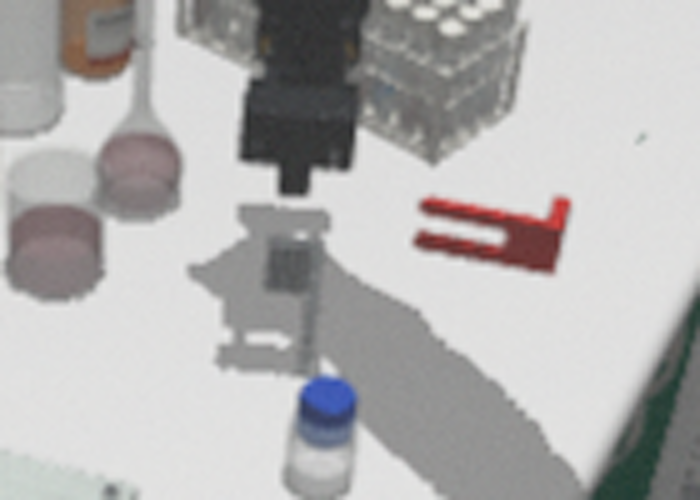

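The steel lock's tab stands under the fingers at crop (290,265), and the beaker, flask and bottle are clear. Now I go down, grip and lift.

Request:
step_arm([
  {"dp": [2,7,40],"twist": [0,0,0],"hand": -0.2},
  {"dp": [2,7,80],"twist": [0,0,0],"hand": -0.2},
  {"dp": [2,7,99],"twist": [0,0,0],"hand": -0.2},
  {"dp": [2,7,99],"twist": [0,0,0],"hand": -0.8},
  {"dp": [2,7,99],"twist": [0,0,0],"hand": -0.8},
], force=40)

```text
clock: 10.68
tool_pos: [0.5015, -0.3136, 0.0323]
eef_rot: [0.983, 0.183, 0.001, 0.001]
contact_force: [0.4, 0.1, 1.1]
opening: 0.2
finger_force: 0.0
```

Request:
step_arm([
  {"dp": [0,0,0],"twist": [0,0,0],"hand": -0.8},
  {"dp": [0,0,0],"twist": [0,0,0],"hand": -0.8},
  {"dp": [0,0,0],"twist": [0,0,0],"hand": -0.8},
  {"dp": [0,0,-20],"twist": [0,0,0],"hand": -0.8},
  {"dp": [0,0,-60],"twist": [0,0,0],"hand": -0.8},
])

```text
clock: 11.3
tool_pos: [0.4993, -0.3124, 0.091]
eef_rot: [0.983, 0.183, -0.001, -0.001]
contact_force: [-0.3, -0.4, -2.3]
opening: 0.133
finger_force: 40.0
```

```bash
python3 - <<'E'
from h import *
plan([490,-290,80],-25,60)
for n in ('top','scene'):
    c=snap(n); W=cloud(c)*1000
    b=(np.hypot(W[...,0]-480,W[...,1]+280)<110)&(W[...,2]>60)&(W[...,2]<112)&(c['pixels'].min(-1)>60)
    P=W[b]; print(n,len(P),P.mean(0).round() if len(P) else '')
E
```

```text
t 11.3 p [ 499.3 -312.4   91. ] yaw 21.09 zax [-0.003  0.002 -1.   ] F [-0.3 -0.4 -2.3] open 0.133 ff 40.0
q [ 0.542  0.883 -0.106  1.796  0.18   0.475 -0.89 ]
dp [ -0.6 -24.2  11. ] twist [-0.422  0.991  0.727]
top 25 [ 445. -236.   91.]
scene 78 [ 467. -267.   87.]
```

Request:
step_arm([
  {"dp": [0,0,-10],"twist": [0,0,0.16],"hand": -0.8},
  {"dp": [0,0,-20],"twist": [0,0,0.32],"hand": -0.8},
  {"dp": [0,0,-30],"twist": [0,0,0.48],"hand": -0.8},
  {"dp": [0,0,-40],"twist": [0,0,0.64],"hand": -0.8},
  {"dp": [0,0,-40],"twist": [0,0,0.8],"hand": -0.8},
])

```text
clock: 12.02
tool_pos: [0.5005, -0.313, 0.1314]
eef_rot: [0.976, -0.217, 0.0, -0.0]
contact_force: [0.1, 0.7, -3.7]
opening: 0.136
finger_force: 40.0
```

Request:
step_arm([
  {"dp": [0,0,0],"twist": [0,0.15,0],"hand": -0.8},
  {"dp": [0,0,0],"twist": [0,0.3,0],"hand": -0.8},
  {"dp": [0,0,0],"twist": [0,0.45,0],"hand": -0.8},
  {"dp": [0,0,0],"twist": [0,0.6,0],"hand": -0.8},
  {"dp": [0,0,0],"twist": [0,0.75,0],"hand": -0.8},
])

```text
clock: 12.65
tool_pos: [0.5377, -0.3454, 0.1879]
eef_rot: [0.956, -0.201, 0.212, 0.03]
contact_force: [3.8, -0.5, -1.5]
opening: 0.13
finger_force: 39.6
```

```bash
python3 - <<'E'
from h import *
plan([499,-312,60],-25,63)
E
```

```text
t 12.65 p [ 537.7 -345.4  187.9] yaw -24.16 zax [ 0.394 -0.142 -0.908] F [ 3.8 -0.5 -1.5] open 0.13 ff 39.6
q [ 0.576  0.706 -0.064  1.988 -1.001  0.044 -0.457]
dp [-97.9 -11.7  96.2] twist [-0.04   0.669  0.   ]
```

```bash
cat > kin.py <<'E'
import numpy as np, itertools
from scipy.spatial.transform import Rotation as R
from scipy.optimize import least_squares
def fk(q,par,s):
    h,a0,L1,e1,L2,e2,L3,e3,c=par
    z=lambda a:R.from_euler('z',a); y=lambda a:R.from_euler('y',a)
    M=z(s[0]*q[0]); p=np.array([0,0,h])+M.apply([a0,0,0])
    M=M*y(q[1]); M=M*z(s[1]*q[2]); p=p+M.apply([e1,0,L1])
    M=M*y(q[3]); M=M*z(s[2]*q[4]); p=p+M.apply([e2,0,L2])
    M=M*y(q[5]); p=p+M.apply([e3,0,L3]); M=M*z(s[3]*q[6]+c)
    return p,M
E
python3 - <<'E'
from kin import *
D=[([1.2568,.6891,-.1946,1.5653,.1573,.9025,-.2151],[.2131,-.5876,.2607],[.9849,.1731,0,0]),
([.109,.522,.015,1.951,-.012,.668,-1.595],[.4862,-.1044,.261],[.997,-.078,0,0]),
([.024,.92,-.593,1.592,.644,.834,-.088],[.6284,.1357,.1402],[.402,.915,0,0]),
([-.005,1.001,-.537,1.61,.701,.736,-.15],[.6291,.1362,.0784],[.41,.912,-.002,-.001]),
([.104,1.062,-.767,1.606,.917,.873,.691],[.6287,.1352,.0784],[-.078,.997,-.002,-.001]),
([.243,.506,-.498,2.06,.386,.664,-.488],[.452,-.0061,.258],[.699,.715,0,0]),
([.543,.819,-.117,1.803,.168,.534,-.884],[.4949,-.3066,.128],[.983,.183,-.002,-.001]),
([.542,.883,-.106,1.796,.18,.475,-.89],[.4993,-.3124,.091],[.983,.183,-.001,-.001]),
([.576,.706,-.064,1.988,-1.001,.044,-.457],[.5377,-.3454,.1879],[.956,-.201,.212,.03])]
best=[]
for s in itertools.product([1,-1],repeat=4):
  for c0 in (0,np.pi/2,np.pi,-np.pi/2):
    def f(x):
        o=[]
        for q,p,e in D:
            P,M=fk(q,x,s); o+=list((P-p)); o+=list(.3*(M.inv()*R.from_quat(e)).as_rotvec())
        return np.array(o)
    l=least_squares(f,[.3,0,.4,0,.4,0,.2,0,c0]); best.append((l.cost,s,l.x,f(l.x)))
best.sort(key=lambda b:b[0])
for b in best[:3]: print(b[0],b[1],b[2].round(4),np.abs(b[3]).max())
np.savez('kin.npz',s=best[0][1],x=best[0][2])
E
```

```text
0.004085810724340774 (-1, -1, -1, -1) [ 0.2403  0.0498  0.5567 -0.0213  0.2658 -0.0113  0.2797 -0.0092  1.5707] 0.0471125946914813
0.004085810724340776 (-1, -1, -1, -1) [ 0.2403  0.0498  0.5567 -0.0213  0.2658 -0.0113  0.2797 -0.0092  1.5707] 0.04711259470581367
0.004085810724340778 (-1, -1, -1, -1) [ 0.2403  0.0498  0.5567 -0.0213  0.2658 -0.0113  0.2797 -0.0092  1.5707] 0.04711259470567766
```

```bash
cat > kin.py <<'E'
import numpy as np, itertools
from scipy.spatial.transform import Rotation as R
from scipy.optimize import least_squares
LO=np.array([-3.01,-.46,-1.47,.13,-1,.04,-2.66]); HI=np.array([3.01,2.08,1.51,2.56,4.14,2.09,2.66])
def fk(q,par):
    h,a0,e0,L1,e1,L2,e2,e4,L3,e3=par
    z=lambda a:R.from_euler('z',a); y=lambda a:R.from_euler('y',a)
    M=z(-q[0]); p=np.array([0,0,h])+M.apply([a0,0,0])
    M=M*y(q[1]); p=p+M.apply([e0,0,0]); M=M*z(-q[2]); p=p+M.apply([e1,0,L1])
    M=M*y(q[3]); p=p+M.apply([e4,0,0]); M=M*z(-q[4]); p=p+M.apply([e2,0,L2])
    M=M*y(q[5]); p=p+M.apply([e3,0,L3]); M=M*z(-q[6]+np.pi/2)
    return p,M
E
python3 - <<'E'
from kin import *
D=[([1.2568,.6891,-.1946,1.5653,.1573,.9025,-.2151],[.2131,-.5876,.2607],[.9849,.1731,0,0]),
([.109,.522,.015,1.951,-.012,.668,-1.595],[.4862,-.1044,.261],[.997,-.078,0,0]),
([.024,.92,-.593,1.592,.644,.834,-.088],[.6284,.1357,.1402],[.402,.915,0,0]),
([-.005,1.001,-.537,1.61,.701,.736,-.15],[.6291,.1362,.0784],[.41,.912,-.002,-.001]),
([.104,1.062,-.767,1.606,.917,.873,.691],[.6287,.1352,.0784],[-.078,.997,-.002,-.001]),
([.243,.506,-.498,2.06,.386,.664,-.488],[.452,-.0061,.258],[.699,.715,0,0]),
([.543,.819,-.117,1.803,.168,.534,-.884],[.4949,-.3066,.128],[.983,.183,-.002,-.001]),
([.542,.883,-.106,1.796,.18,.475,-.89],[.4993,-.3124,.091],[.983,.183,-.001,-.001]),
([.576,.706,-.064,1.988,-1.001,.044,-.457],[.5377,-.3454,.1879],[.956,-.201,.212,.03])]
def f(x):
    o=[]
    for q,p,e in D:
        P,M=fk(q,x); o+=list((P-p)); o+=list(.3*(M.inv()*R.from_quat(e)).as_rotvec())
    return np.array(o)
l=least_squares(f,[.3,0,0,.4,0,.4,0,0,.2,0]); print(l.cost,l.x.round(4)); print((f(l.x).reshape(-1,6)*1000).round(1))
np.save('kin.npy',l.x)
E
```

```text
0.0034066146924271487 [ 0.3497  0.011   0.0985  0.5775 -0.1093  0.3405 -0.0259  0.0402  0.3203
 -0.0072]
[[ 28.8   6.3  -1.8   0.   -0.   -0. ]
 [  7.3  46.9  -1.6   0.   -0.2   0.2]
 [ -1.1  -3.6  -0.7  -0.2  -0.1   0.1]
 [ -2.    3.4   2.1   0.1   0.3   0.2]
 [ -5.5 -19.4  -3.7   0.2  -0.   -0.3]
 [ -5.2  -0.4   0.4   0.4   0.1  -0.1]
 [ 22.9  30.7   2.3  -0.3  -0.1   0.3]
 [ 24.8  31.1   3.4   0.    0.2  -0.4]
 [  4.1  11.2  -0.4  -0.   -0.1  -0.2]]
```

```bash
cat > kin.py <<'E'
import numpy as np, itertools
from scipy.spatial.transform import Rotation as R
from scipy.optimize import least_squares
LO=np.array([-3.01,-.46,-1.47,.13,-1,.04,-2.66]); HI=np.array([3.01,2.08,1.51,2.56,4.14,2.09,2.66])
def fk(q,par):
    h,a0,b0,L1,e1,b1,L2,e4,b2,L3,e3=par
    z=lambda a:R.from_euler('z',a); y=lambda a:R.from_euler('y',a)
    M=z(-q[0]); p=np.array([0,0,h])+M.apply([a0,b0,0])
    M=M*y(q[1]);  M=M*z(-q[2]); p=p+M.apply([e1,b1,L1])
    M=M*y(q[3]); p=p+M.apply([e4,0,0]); M=M*z(-q[4]); p=p+M.apply([0,b2,L2])
    M=M*y(q[5]); p=p+M.apply([e3,0,L3]); M=M*z(-q[6]+np.pi/2)
    return p,M
E
python3 - <<'E'
from kin import *
D=[([1.2568,.6891,-.1946,1.5653,.1573,.9025,-.2151],[.2131,-.5876,.2607],[.9849,.1731,0,0]),
([.109,.522,.015,1.951,-.012,.668,-1.595],[.4862,-.1044,.261],[.997,-.078,0,0]),
([.024,.92,-.593,1.592,.644,.834,-.088],[.6284,.1357,.1402],[.402,.915,0,0]),
([-.005,1.001,-.537,1.61,.701,.736,-.15],[.6291,.1362,.0784],[.41,.912,-.002,-.001]),
([.104,1.062,-.767,1.606,.917,.873,.691],[.6287,.1352,.0784],[-.078,.997,-.002,-.001]),
([.243,.506,-.498,2.06,.386,.664,-.488],[.452,-.0061,.258],[.699,.715,0,0]),
([.543,.819,-.117,1.803,.168,.534,-.884],[.4949,-.3066,.128],[.983,.183,-.002,-.001]),
([.542,.883,-.106,1.796,.18,.475,-.89],[.4993,-.3124,.091],[.983,.183,-.001,-.001]),
([.576,.706,-.064,1.988,-1.001,.044,-.457],[.5377,-.3454,.1879],[.956,-.201,.212,.03])]
def f(x):
    o=[]
    for q,p,e in D:
        P,M=fk(q,x); o+=list((P-p)); o+=list(.3*(M.inv()*R.from_quat(e)).as_rotvec())
    return np.array(o)+0
g=lambda x:np.r_[f(x),1e-3*x]
l=least_squares(g,[.3,0,0,.4,0,0,.4,0,0,.2,0]); print(l.cost,l.x.round(4)); print((f(l.x).reshape(-1,6)*1000).round(1)[:,:3])
np.save('kin.npy',l.x)
E
```

```text
1.1342232286242494e-06 [ 3.453e-01  1.000e-04 -1.870e-02  5.637e-01 -0.000e+00 -2.710e-02
  3.448e-01 -0.000e+00 -1.000e-04  3.026e-01  2.000e-04]
[[ 0.  -0.   0.1]
 [-0.1  0.2 -0.1]
 [-0.1  0.4  0.1]
 [-0.1 -0.1  0.1]
 [ 0.1 -0.2 -0.1]
 [ 0.1 -0.2  0.1]
 [-0.   0.1 -0.3]
 [-0.  -0.3  0.2]
 [-0.  -0.1 -0.1]]
```

```bash
cat >> kin.py <<'E'
PAR=np.load('kin.npy')
def pose(pos,yaw,tilt): 
    return np.array(pos)/1000,R.from_euler('z',yaw,degrees=True)*R.from_euler('x',180,degrees=True)*R.from_euler('y',tilt,degrees=True)
def ik(pos,yaw,tilt,q0,w=.02):
    p,T=pose(pos,yaw,tilt); q0=np.clip(q0,LO+.03,HI-.03)
    f=lambda q:np.r_[(lambda P,M:np.r_[(P-p)*5,(M.inv()*T).as_rotvec()])(*fk(q,PAR)),w*(q-q0)*.1]
    l=least_squares(f,q0,bounds=(LO+.02,HI-.02)); P,M=fk(l.x,PAR)
    return l.x,1e3*np.linalg.norm(P-p),np.degrees((M.inv()*T).magnitude())
E
cat > t.py <<'E'
from kin import *
np.set_printoptions(precision=2,suppress=True)
q0=np.array([.542,.883,-.106,1.796,.18,.475,-.89])
for pos in ([490,-260,100],[460,-230,100]):
  for psi in range(-180,180,20):
    best=0
    # go down-pose at psi via yaw sweep from 21
    q=q0.copy(); d=(psi-21); 
    for path in (d, d-360 if d>0 else d+360):
        q=q0.copy(); ok=True
        for k in range(1,13):
            q,e,a=ik(pos,21+path*k/12,0,q)
            if e>2 or a>1.5: ok=False;break
        if not ok: continue
        t=0;qq=q
        for t in range(5,71,5):
            q2,e,a=ik(pos,psi,t,qq)
            if e>2 or a>1.5 or np.abs(q2-qq).max()>.6: t-=5;break
            qq=q2
        if t>=30: print(pos,psi,'via',path,'max tilt',t,qq)
E
timeout 300 python3 t.py
```

```text
[490, -260, 100] -180 via 159 max tilt 70 [ 0.31  1.42 -0.13  0.87  0.36  2.07  1.72]
[490, -260, 100] -160 via 179 max tilt 70 [ 0.34  1.39 -0.48  1.07  0.77  2.04  1.66]
[490, -260, 100] -140 via 199 max tilt 70 [ 0.25  1.32 -0.44  1.33  0.94  1.87  1.7 ]
[490, -260, 100] -120 via -141 max tilt 50 [-0.53  1.67  1.49  1.78 -0.95  0.98 -2.64]
[490, -260, 100] -120 via 219 max tilt 70 [ 0.18  1.26 -0.43  1.61  1.14  1.72  1.66]
[490, -260, 100] -100 via -121 max tilt 70 [-0.72  1.85  1.42  1.93 -0.92  0.59 -2.64]
[490, -260, 100] -100 via 239 max tilt 70 [ 0.16  1.24 -0.47  1.89  1.41  1.66  1.54]
[490, -260, 100] -80 via 259 max tilt 70 [ 0.25  1.31 -0.63  2.17  1.72  1.86  1.43]
[490, -260, 100] 40 via 19 max tilt 70 [ 1.59  1.6  -1.25  1.93  0.39  0.32 -0.13]
[490, -260, 100] 60 via 39 max tilt 70 [ 1.46  1.54 -1.18  1.64  0.12  0.8   0.21]
[490, -260, 100] 80 via 59 max tilt 70 [ 1.27  1.49 -1.05  1.37  0.02  1.24  0.42]
[490, -260, 100] 100 via 79 max tilt 70 [ 1.07  1.48 -0.93  1.11  0.03  1.62  0.58]
[490, -260, 100] 120 via 99 max tilt 70 [ 0.87  1.49 -0.82  0.89  0.09  1.94  
[... 751 characters left out ...]
.44  1.97  1.34  1.62  1.44]
[460, -230, 100] -80 via 259 max tilt 70 [ 0.12  1.3  -0.54  2.24  1.63  1.77  1.27]
[460, -230, 100] 40 via 19 max tilt 70 [ 1.65  1.69 -1.35  2.05  0.89  0.34 -0.62]
[460, -230, 100] 60 via 39 max tilt 70 [ 1.51  1.56 -1.21  1.77  0.2   0.72  0.15]
[460, -230, 100] 80 via 59 max tilt 70 [ 1.32  1.5  -1.08  1.51  0.07  1.14  0.38]
[460, -230, 100] 100 via 79 max tilt 70 [ 1.12  1.46 -0.95  1.28  0.05  1.5   0.56]
[460, -230, 100] 120 via 99 max tilt 70 [ 0.92  1.46 -0.84  1.09  0.1   1.8   0.74]
[460, -230, 100] 140 via 119 max tilt 70 [ 0.74  1.46 -0.73  0.97  0.2   2.01  0.95]
[460, -230, 100] 160 via 139 max tilt 70 [ 0.54  1.42 -0.49  0.96  0.29  2.07  1.28]
```

Request:
step_arm([
  {"dp": [0,0,0],"twist": [0,-0.12,0],"hand": -0.8},
  {"dp": [0,0,0],"twist": [0,-0.26,0],"hand": -0.8},
  {"dp": [0,0,0],"twist": [0,-0.42,0],"hand": -0.8},
  {"dp": [0,0,0],"twist": [0,-0.42,0],"hand": -0.8},
])

```text
clock: 13.15
tool_pos: [0.5397, -0.3458, 0.188]
eef_rot: [0.979, -0.205, 0.008, -0.013]
contact_force: [-0.1, 0.5, -2.9]
opening: 0.133
finger_force: 39.8
```

```bash
python3 - <<'E'
from h import *
plan([490,-260,130],60)
c=dict(np.load('top0.npz')); W=cloud(c)*1000
for y in range(-700,-100,50):
    print(y,[int(np.nanpercentile(W[...,2][(abs(W[...,0]-x-25)<25)&(abs(W[...,1]-y-25)<25)],98)) if ((abs(W[...,0]-x-25)<25)&(abs(W[...,1]-y-25)<25)&(W[...,2]>-500)).any() else None for x in range(200,700,50)])
E
```

```text
t 13.15 p [ 539.7 -345.8  188. ] yaw -23.65 zax [ 0.02   0.021 -1.   ] F [-0.1  0.5 -2.9] open 0.133 ff 39.8
q [ 0.183  0.891  0.652  1.612 -0.7    0.882 -0.864]
dp [-80.5 -57.   58.9] twist [-0.016 -0.028 -1.46 ]
-700 [-14, 3, 3, 4, 3, 3, 4, 5, 3, 110]
-650 [None, 4, 3, 4, 3, 108, 112, 112, 112, 112]
-600 [None, 3, 4, 4, 109, 112, 112, 112, 112, 111]
-550 [348, 3, 4, 4, 22, 112, 111, 111, 108, 4]
-500 [347, 3, 5, 4, 3, 42, 5, 4, 4, 4]
-450 [None, 3, 44, 44, 43, 4, 4, 4, 4, 4]
-400 [None, 4, 4, 4, 6, 4, 4, 4, 216, 61]
-350 [None, 3, 4, 3, 4, 44, 42, 4, 209, 54]
-300 [None, 4, 3, 3, 4, 44, 4, 4, 89, 90]
-250 [None, 3, 4, 4, 40, 40, 4, 4, 89, 88]
-200 [None, 4, 4, 78, 77, 4, 4, 4, 4, 5]
-150 [None, 4, 4, 79, 79, 4, 4, 5, 4, 4]
```

Request:
step_arm([
  {"dp": [-16,-11,0],"twist": [0,0,-0.15],"hand": -0.8},
  {"dp": [-32,-22,0],"twist": [0,0,-0.3],"hand": -0.8},
  {"dp": [-48,-34,0],"twist": [0,0,-0.45],"hand": -0.8},
  {"dp": [-64,-46,0],"twist": [0,0,-0.6],"hand": -0.8},
  {"dp": [-80,-57,0],"twist": [0,0,-0.75],"hand": -0.8},
])

```text
clock: 13.78
tool_pos: [0.4871, -0.2608, 0.1888]
eef_rot: [0.986, 0.169, 0.013, -0.01]
contact_force: [0.7, 0.9, -2.7]
opening: 0.134
finger_force: 39.8
```

Request:
step_arm([
  {"dp": [0,0,10],"twist": [0,0,-0.15],"hand": -0.8},
  {"dp": [0,0,20],"twist": [0,0,-0.3],"hand": -0.8},
  {"dp": [0,0,30],"twist": [0,0,-0.45],"hand": -0.8},
  {"dp": [0,0,40],"twist": [0,0,-0.6],"hand": -0.8},
  {"dp": [0,0,40],"twist": [0,0,-0.71],"hand": -0.8},
])

```text
clock: 14.4
tool_pos: [0.4878, -0.2605, 0.1481]
eef_rot: [0.866, 0.5, 0.015, -0.005]
contact_force: [0.1, -0.3, -3.2]
opening: 0.134
finger_force: 39.8
```

```bash
python3 - <<'E'
from h import *
from kin import ik
plan([490,-260,130],60,50)
q=np.array(r.get_state()['q'])
for t in range(5,56,5):
    q,e,a=ik([490,-260,130],60,t,q); print(t,q,round(e,1),round(a,1))
E
```

```text
t 14.4 p [ 487.8 -260.5  148.1] yaw 60.04 zax [ 0.021  0.024 -0.999] F [ 0.1 -0.3 -3.2] open 0.134 ff 39.8
q [ 0.316  0.769  0.183  1.901 -0.337  0.496  0.223]
dp [ 0.9  1.5 18.1] twist [0.005 0.841 0.003]
5 [ 0.389  0.797  0.108  1.899 -0.369  0.471  0.272] 0.0 0.0
10 [ 0.493  0.799  0.012  1.894 -0.406  0.478  0.342] 0.0 0.0
15 [ 0.594  0.809 -0.08   1.887 -0.443  0.492  0.411] 0.0 0.0
20 [ 0.689  0.827 -0.166  1.878 -0.477  0.511  0.477] 0.0 0.0
25 [ 0.778  0.853 -0.244  1.866 -0.509  0.535  0.541] 0.0 0.0
30 [ 0.858  0.884 -0.314  1.852 -0.538  0.565  0.599] 0.0 0.0
35 [ 0.931  0.92  -0.376  1.836 -0.563  0.599  0.653] 0.0 0.0
40 [ 0.995  0.96  -0.43   1.818 -0.584  0.638  0.701] 0.0 0.0
45 [ 1.051  1.004 -0.477  1.798 -0.603  0.68   0.745] 0.0 0.0
50 [ 1.101  1.05  -0.518  1.777 -0.618  0.725  0.783] 0.0 0.0
55 [ 1.144  1.099 -0.554  1.754 -0.631  0.773  0.817] 0.0 0.0
```

Request:
step_arm([
  {"dp": [0,0,0],"twist": [0,0.12,0],"hand": -0.8},
  {"dp": [0,0,0],"twist": [0,0.24,0],"hand": -0.8},
  {"dp": [0,0,0],"twist": [0,0.36,0],"hand": -0.8},
  {"dp": [0,0,0],"twist": [0,0.48,0],"hand": -0.8},
  {"dp": [0,0,0],"twist": [0,0.6,0],"hand": -0.8},
])

```text
clock: 15.02
tool_pos: [0.4882, -0.262, 0.1491]
eef_rot: [0.823, 0.475, 0.272, -0.151]
contact_force: [0.5, 1.6, -4.1]
opening: 0.133
finger_force: 39.8
```

```bash
python3 - <<'E'
from h import *
plan([488,-260,80],60,55)
E
```

```text
t 15.03 p [ 488.2 -262.   149.1] yaw 60.14 zax [ 0.305  0.507 -0.806] F [ 0.5  1.6 -4.1] open 0.133 ff 39.8
q [ 0.949  0.894 -0.379  1.835 -0.584  0.634  0.671]
dp [-39.6  -1.8  56.7] twist [0.01  0.326 0.004]
```

Request:
step_arm([
  {"dp": [-5,0,8],"twist": [0,0.11,0],"hand": -0.8},
  {"dp": [-20,0,28],"twist": [0,0.22,0],"hand": -0.8},
  {"dp": [-40,-1,57],"twist": [0,0.33,0],"hand": -0.8},
  {"dp": [-57,-2,82],"twist": [0,0.33,0],"hand": -0.8},
  {"dp": [-57,-2,82],"twist": [0,0.33,0],"hand": -0.8},
])

```text
clock: 15.65
tool_pos: [0.4874, -0.2589, 0.0465]
eef_rot: [0.769, 0.442, 0.402, -0.228]
contact_force: [-0.0, 0.8, -2.8]
opening: 0.129
finger_force: 39.8
```

```bash
python3 - <<'E'
from h import *
plan([488,-260,41],60,55)
E
```

```text
t 15.65 p [ 487.4 -258.9   46.5] yaw 60.08 zax [ 0.416  0.706 -0.573] F [-0.   0.8 -2.8] open 0.129 ff 39.8
q [ 1.144  1.243 -0.539  1.728 -0.628  0.691  0.912]
dp [-4.9  1.1  2.7] twist [ 0.007 -0.     0.001]
```

Request:
step_arm([
  {"dp": [-2.5,0,1.7],"twist": [0,0,0],"hand": -0.8},
  {"dp": [-5,0,3.4],"twist": [0,0,0],"hand": -0.8},
  {"dp": [-5,0,3.4],"twist": [0,0,0],"hand": -0.8},
])

```text
clock: 16.02
tool_pos: [0.4892, -0.259, 0.0438]
eef_rot: [0.768, 0.444, 0.402, -0.226]
contact_force: [0.8, 0.7, -3.6]
opening: 0.135
finger_force: 39.8
```

Request:
step_arm([
  {"dp": [-1.6,0,1.1],"twist": [0,0,0],"hand": -0.8},
  {"dp": [-1.6,0,1.1],"twist": [0,0,0],"hand": -0.8},
])

```text
clock: 16.27
tool_pos: [0.4893, -0.259, 0.0416]
eef_rot: [0.768, 0.444, 0.403, -0.227]
contact_force: [-0.1, -0.3, -0.8]
opening: 0.137
finger_force: 39.8
```

Request:
step_arm([
  {"dp": [-0.8,0,0.5],"twist": [0,0,0],"hand": -0.8},
  {"dp": [-0.8,0,0.5],"twist": [0,0,0],"hand": -0.4},
  {"dp": [-0.8,0,0.5],"twist": [0,0,0],"hand": -0.4},
  {"dp": [-0.8,0,0.5],"twist": [0,0,0],"hand": -0.4},
  {"dp": [-0.8,0,0.5],"twist": [0,0,0],"hand": -0.4},
])

```text
clock: 16.9
tool_pos: [0.4889, -0.2587, 0.0401]
eef_rot: [0.768, 0.444, 0.403, -0.227]
contact_force: [0.3, 0.1, 0.8]
opening: 0.297
finger_force: 0.0
```

Request:
step_arm([
  {"dp": [0,0,-20],"twist": [0,0,0],"hand": -0.4},
  {"dp": [0,0,-70],"twist": [0,0,0],"hand": -0.4},
  {"dp": [0,0,-130],"twist": [0,0,0],"hand": -0.4},
  {"dp": [30,0,-160],"twist": [0,-0.17,0],"hand": -0.4},
  {"dp": [50,0,-170],"twist": [0,-0.34,0],"hand": -0.4},
])

```text
clock: 17.52
tool_pos: [0.4318, -0.3567, 0.1801]
eef_rot: [0.827, 0.474, 0.266, -0.145]
contact_force: [0.4, 0.6, -0.2]
opening: 0.298
finger_force: 0.0
```

```bash
python3 - <<'E'
from h import *
plan([488,-260,150],60)
o=[]
for n in ('top','scene'):
    c=snap(n,n+'3.png'); np.savez(n+'3.npz',**c)
    u,v=pix(c,np.array([.46,-.25,.02])).astype(int); print(u,v)
    o.append(cv2.resize(c['pixels'][v-40:v+40,u-40:u+40,::-1],(400,400),interpolation=cv2.INTER_CUBIC))
cv2.imwrite('pics/c3.png',np.hstack(o))
E
```

```text
t 17.52 p [ 431.8 -356.7  180.1] yaw 59.98 zax [ 0.301  0.492 -0.817] F [ 0.4  0.6 -0.2] open 0.298 ff 0.0
q [ 1.084  0.863 -0.323  1.714 -0.465  0.841  0.674]
dp [74.  -1.  89.1] twist [ 0.014 -0.615 -0.005]
331 219
319 177
```

View pics/c3.png

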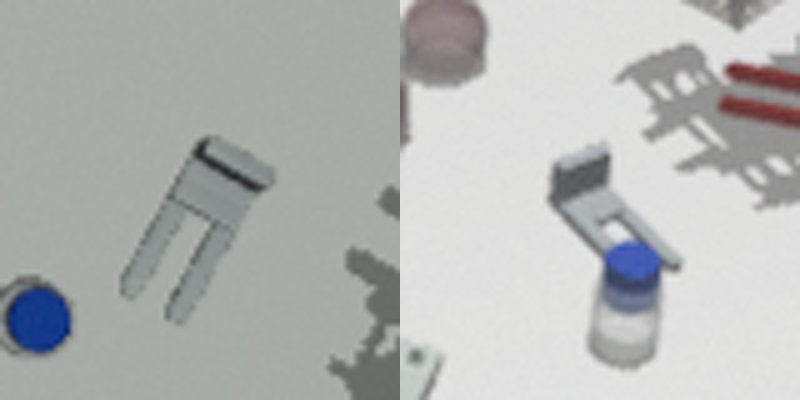

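The lock lies flat with its tab up: tab at left crop (235,162), noses at (125,290) and (178,318). Next I measure its pose.

```bash
python3 - <<'E'
from h import *
for n in ('top','scene'):
    c=dict(np.load(n+'3.npz')); W=cloud(c)*1000
    m=(abs(W[...,0]-455)<75)&(abs(W[...,1]+245)<65)
    a=W[m&(W[...,2]>5)&(W[...,2]<45)]; a=a[a[:,1]<-190] ; print(n,'all',len(a),cv2.minAreaRect(a[:,:2].astype(np.float32)))
    b=W[m&(W[...,2]>32)&(W[...,2]<46)&(W[...,1]<-190)]; print('tab',len(b),np.median(b[:,2]),cv2.minAreaRect(b[:,:2].astype(np.float32)),b.mean(0))
E
```

```text
top all 414 ((456.1897888183594, -252.02342224121094), (132.56060791015625, 109.813232421875), 4.703993320465088)
tab 67 38.657727549672 ((484.02520751953125, -264.93707275390625), (41.122718811035156, 12.109475135803223), 57.74456787109375) [ 483.63155033 -265.01231517   38.31681708]
scene all 256 ((455.0276794433594, -262.2477111816406), (112.5820541381836, 120.97869873046875), 13.569665908813477)
tab 42 37.65494597723523 ((485.0990905761719, -264.4676208496094), (41.83462142944336, 15.129755020141602), 53.45774841308594) [ 484.97833539 -262.38454053   37.36388587]
```

```bash
cat > t2.py <<'E'
from kin import *
from plant import r
np.set_printoptions(precision=2,suppress=True)
q0=np.array(r.get_state()['q'])
def sweep(pos0,y0,pos1,y1,q,n=12):
    for k in range(n+1):
        f=k/n; q,e,a=ik(np.array(pos0)*(1-f)+np.array(pos1)*f,y0*(1-f)+y1*f,0,q)
        if e>2 or a>1.5: return q,('FAIL',f,e,a)
    return q,'ok'
q,m=sweep([484,-265,130],60,[484,-265,130],60,q0,2); print('down',m,q); qd=q
q,m=sweep([484,-265,130],60,[484,-265,130],238.5,qd); print('a up',m,q)
q,m=sweep([484,-265,130],238.5,[484,-265,35],238.5,q,4); print('a grasp',m,q)
q2,m=sweep([484,-265,35],238.5,[484,-100,135],99,q); print('a carry',m,q2)
q2,m=sweep([484,-100,135],99,[490,110,135],99,q2); print('a carry',m,q2)
q2,m=sweep([490,110,135],99,[570,128,75],99,q2); print('a home',m,q2)
q,m=sweep([484,-265,35],58.5,[484,-100,135],-81,qd); print('b carry',m,q)
q,m=sweep([484,-100,135],-81,[490,110,135],-81,q); print('b carry',m,q)
q,m=sweep([490,110,135],-81,[570,128,75],-81,q); print('b home',m,q)
E
python3 t2.py
```

```text
down ok [ 0.3   0.8   0.2   1.91 -0.33  0.46  0.22]
a up ok [ 0.75  0.85 -0.58  1.88  0.75  0.64  2.29]
a grasp ok [ 0.67  0.99 -0.43  1.91  0.91  0.45  2.16]
a carry ok [ 0.05  0.74  0.1   2.07 -0.2   0.34  0.47]
a carry ok [-0.41  0.75  0.17  2.05 -0.33  0.36  0.17]
a home ok [-0.4   0.92  0.17  1.83 -0.33  0.43  0.17]
b carry ok [-0.24  0.83  0.6   2.09 -0.98  0.53 -1.88]
b carry ok [-0.67  0.84  0.62  2.06 -0.97  0.55 -2.32]
b home ok [-0.62  1.01  0.6   1.84 -0.97  0.62 -2.39]
```

Request:
step_arm([
  {"dp": [11,0,20],"twist": [0,-0.125,0],"hand": -0.2},
  {"dp": [23,0,41],"twist": [0,-0.25,0],"hand": -0.2},
  {"dp": [34,0,61],"twist": [0,-0.37,0],"hand": -0.2},
  {"dp": [46,-1,82],"twist": [0,-0.5,0],"hand": -0.2},
  {"dp": [57,-1,102],"twist": [0,-0.61,0],"hand": -0.2},
])

```text
clock: 18.25
tool_pos: [0.4847, -0.2613, 0.1278]
eef_rot: [0.867, 0.498, 0.005, 0.001]
contact_force: [-0.7, 0.5, -1.4]
opening: 0.4
finger_force: 0.0
```

Request:
step_arm([
  {"dp": [0,0,0],"twist": [0,0,-0.17],"hand": -0.2},
  {"dp": [0,0,0],"twist": [0,0,-0.34],"hand": -0.2},
  {"dp": [0,0,0],"twist": [0,0,-0.51],"hand": -0.2},
  {"dp": [0,0,0],"twist": [0,0,-0.68],"hand": -0.2},
  {"dp": [0,0,0],"twist": [0,0,-0.85],"hand": -0.2},
])

```text
clock: 18.88
tool_pos: [0.4839, -0.2622, 0.1275]
eef_rot: [0.582, 0.813, 0.006, 0.002]
contact_force: [-0.7, -0.6, -0.4]
opening: 0.399
finger_force: 0.0
```

Request:
step_arm([
  {"dp": [0,0,0],"twist": [0,0,-0.17],"hand": -0.2},
  {"dp": [0,0,0],"twist": [0,0,-0.34],"hand": -0.2},
  {"dp": [0,0,0],"twist": [0,0,-0.51],"hand": -0.2},
  {"dp": [0,0,0],"twist": [0,0,-0.68],"hand": -0.2},
  {"dp": [0,0,0],"twist": [0,0,-0.85],"hand": -0.2},
])

```text
clock: 19.5
tool_pos: [0.4839, -0.2623, 0.1276]
eef_rot: [0.195, 0.981, 0.004, 0.004]
contact_force: [-0.3, 0.8, 0.5]
opening: 0.403
finger_force: 0.0
```

```bash
python3 - <<'E'
from h import *
plan([484.3,-264.8,130],238.5)
E
```

```text
t 19.5 p [ 483.9 -262.3  127.6] yaw 157.48 zax [ 0.01   0.006 -1.   ] F [-0.3  0.8  0.5] open 0.403 ff 0.0
q [ 0.575  0.797 -0.263  1.904  0.39   0.482  1.218]
dp [-1.3 -2.1 -2.5] twist [ 0.003  0.013 -1.414]
```

Request:
step_arm([
  {"dp": [0,0,0],"twist": [0,0,-0.16],"hand": -0.2},
  {"dp": [0,0,0],"twist": [0,0,-0.32],"hand": -0.2},
  {"dp": [0,0,0],"twist": [0,0,-0.48],"hand": -0.2},
  {"dp": [-1,-2,0],"twist": [0,0,-0.64],"hand": -0.2},
  {"dp": [-1,-2,0],"twist": [0,0,-0.8],"hand": -0.2},
])

```text
clock: 20.12
tool_pos: [0.484, -0.2649, 0.1275]
eef_rot: [-0.202, 0.979, 0.002, 0.006]
contact_force: [-0.1, -0.4, 0.9]
opening: 0.397
finger_force: 0.0
```

Request:
step_arm([
  {"dp": [0,0,0],"twist": [0,0,-0.16],"hand": -0.2},
  {"dp": [0,0,0],"twist": [0,0,-0.32],"hand": -0.2},
  {"dp": [0,0,0],"twist": [0,0,-0.48],"hand": -0.2},
  {"dp": [0,0,0],"twist": [0,0,-0.61],"hand": -0.2},
  {"dp": [0,0,0],"twist": [0,0,-0.61],"hand": -0.2},
])

```text
clock: 20.75
tool_pos: [0.4841, -0.2647, 0.1276]
eef_rot: [-0.484, 0.875, 0.0, 0.006]
contact_force: [-0.4, -0.6, -0.2]
opening: 0.395
finger_force: 0.0
```

```bash
python3 - <<'E'
from h import *
plan([484.3,-264.8,33],238.5)
E
```

```text
t 20.75 p [ 484.1 -264.7  127.6] yaw -122.15 zax [ 0.011  0.007 -1.   ] F [-0.4 -0.6 -0.2] open 0.395 ff 0.0
q [ 0.792  0.862 -0.639  1.889  0.81   0.66   2.233]
dp [ 1.   0.3 94.6] twist [-0.006  0.011 -0.011]
```

Request:
step_arm([
  {"dp": [1,0,40],"twist": [-0.006,0.011,-0.011],"hand": -0.2},
  {"dp": [1,0,75],"twist": [-0.006,0.011,-0.011],"hand": -0.2},
  {"dp": [1,0,90],"twist": [-0.006,0.011,-0.011],"hand": -0.2},
  {"dp": [1,0,90.5],"twist": [-0.006,0.011,-0.011],"hand": -0.8},
  {"dp": [1,0,90.5],"twist": [-0.006,0.011,-0.011],"hand": -0.8},
])

```text
clock: 21.38
tool_pos: [0.4863, -0.2651, 0.0391]
eef_rot: [-0.489, 0.872, -0.002, 0.001]
contact_force: [-0.1, 0.4, 0.1]
opening: 0.194
finger_force: 0.0
```

Request:
step_arm([
  {"dp": [0,0,0],"twist": [0,0,0],"hand": -0.8},
  {"dp": [0,0,0],"twist": [0,0,0],"hand": -0.8},
  {"dp": [0,0,0],"twist": [0,0,0],"hand": -0.8},
], force=45)

```text
clock: 21.75
tool_pos: [0.4863, -0.2652, 0.0393]
eef_rot: [-0.489, 0.872, -0.002, 0.001]
contact_force: [-1.3, 1.4, 6.1]
opening: 0.134
finger_force: 45.0
```

```bash
python3 - <<'E'
from h import *
plan([484.3,-264.8,133],238.5)
E
```

```text
t 21.75 p [ 486.3 -265.2   39.3] yaw -121.41 zax [ 0.004 -0.002 -1.   ] F [-1.3  1.4  6.1] open 0.134 ff 45.0
q [ 0.705  0.991 -0.498  1.905  0.973  0.505  2.101]
dp [  0.7   1.5 -93.7] twist [-0.004  0.     0.002]
```

Request:
step_arm([
  {"dp": [0,0,-30],"twist": [0,0,0],"hand": -0.8},
  {"dp": [0,0,-75],"twist": [0,0,0.16],"hand": -0.8},
  {"dp": [0,0,-120],"twist": [0,0,0.32],"hand": -0.8},
  {"dp": [0,0,-120],"twist": [0,0,0.48],"hand": -0.8},
  {"dp": [0,0,-120],"twist": [0,0,0.64],"hand": -0.8},
])

```text
clock: 22.38
tool_pos: [0.4851, -0.2651, 0.1588]
eef_rot: [-0.187, 0.982, -0.001, 0.001]
contact_force: [-0.5, -0.2, -2.8]
opening: 0.132
finger_force: 45.0
```

```bash
python3 - <<'E'
from h import *
plan([436,105,120],99)
E
```

```text
t 22.38 p [ 485.1 -265.1  158.8] yaw -158.4 zax [ 0.002 -0.002 -1.   ] F [-0.5 -0.2 -2.8] open 0.132 ff 45.0
q [ 0.716  0.782 -0.51   1.87   0.609  0.647  1.779]
dp [-90.5 362.3  38. ] twist [-0.     0.004  1.791]
```

Request:
step_arm([
  {"dp": [-10,40,0],"twist": [0,0,0.17],"hand": -0.8},
  {"dp": [-20,80,0],"twist": [0,0,0.34],"hand": -0.8},
  {"dp": [-30,120,0],"twist": [0,0,0.51],"hand": -0.8},
  {"dp": [-40,160,0],"twist": [0,0,0.68],"hand": -0.8},
  {"dp": [-50,200,0],"twist": [0,0,0.85],"hand": -0.8},
])

```text
clock: 23.0
tool_pos: [0.4567, -0.0593, 0.1579]
eef_rot: [0.234, 0.972, -0.0, 0.001]
contact_force: [0.1, 0.8, -3.4]
opening: 0.133
finger_force: 45.0
```

```bash
python3 - <<'E'
from h import *
plan([436,105,120],99)
E
```

```text
t 23.0 p [456.7 -59.3 157.9] yaw 152.9 zax [ 0.002 -0.001 -1.   ] F [ 0.1  0.8 -3.4] open 0.133 ff 45.0
q [ 0.143  0.669 -0.182  2.148  0.337  0.349  0.78 ]
dp [ 93.3 136.8  37.7] twist [0.001 0.002 0.941]
```

Request:
step_arm([
  {"dp": [18,27,0],"twist": [0,0,0.17],"hand": -0.8},
  {"dp": [37,54,0],"twist": [0,0,0.34],"hand": -0.8},
  {"dp": [56,82,0],"twist": [0,0,0.51],"hand": -0.8},
  {"dp": [75,110,0],"twist": [0,0,0.68],"hand": -0.8},
  {"dp": [93,137,0],"twist": [0,0,0.85],"hand": -0.8},
])

```text
clock: 23.62
tool_pos: [0.4353, 0.105, 0.1576]
eef_rot: [0.614, 0.789, 0.0, 0.001]
contact_force: [1.0, 0.3, -2.2]
opening: 0.133
finger_force: 45.0
```

Request:
step_arm([
  {"dp": [0,0,18],"twist": [0,0,0.09],"hand": -0.8},
  {"dp": [0,0,36],"twist": [0,0,0.09],"hand": -0.8},
  {"dp": [0,0,50],"twist": [0,0,0.09],"hand": -0.8},
  {"dp": [0,0,50],"twist": [0,0,0.09],"hand": -0.8},
  {"dp": [0,0,50],"twist": [0,0,0.09],"hand": -0.8},
])

```text
clock: 24.25
tool_pos: [0.436, 0.1034, 0.1079]
eef_rot: [0.647, 0.762, 0.0, 0.001]
contact_force: [-0.5, 0.0, -3.1]
opening: 0.132
finger_force: 45.0
```

```bash
python3 - <<'E'
from h import *
plan([436,105,84],99)
for n in ('top','scene'):
    c=snap(n,n+'4.png'); np.savez(n+'4.npz',**c)
a=cv2.imread('pics/scene4.png')[170:300,150:330]
cv2.imwrite('pics/c4.png',cv2.resize(a,(792,572),interpolation=cv2.INTER_CUBIC))
E
```

```text
t 24.25 p [436.  103.4 107.9] yaw 99.35 zax [ 0.002 -0.001 -1.   ] F [-0.5  0.  -3.1] open 0.132 ff 45.0
q [-0.362  0.769  0.041  2.218 -0.171  0.155 -0.001]
dp [ 1.6  0.2 23.9] twist [0.002 0.002 0.006]
```

View pics/c4.png

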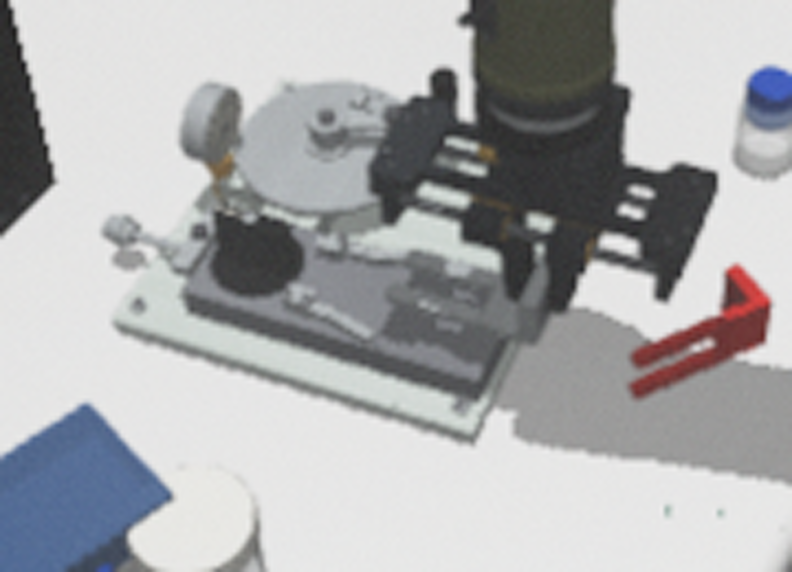

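```bash
python3 - <<'E'
from h import *
from kin import ik
plan([446,106.5,83],99)
q=np.array(r.get_state()['q'])
for p in ([446,106.5,83],[446,106.5,79],[500,115,79],[568,126,79]):
    q,e,a=ik(p,99,0,q); print(q,e,a)
E
```

```text
t 24.35 p [436.2 103.5 108.1] yaw 99.36 zax [ 0.003 -0.001 -1.   ] F [-0.1  0.3 -2.9] open 0.134 ff 45.0
q [-0.362  0.769  0.041  2.218 -0.171  0.155 -0.001]
dp [ 1.4 10.1 25.2] twist [0.003 0.001 0.006]
[-0.352  0.826  0.029  2.195 -0.175  0.123 -0.002] 3.331341684552539e-05 1.0400780560334967e-05
[-0.351  0.835  0.027  2.196 -0.175  0.113 -0.002] 8.274773295805e-06 4.331690457334457e-06
[-0.348  0.857  0.053  2.037 -0.162  0.252  0.002] 0.00014112042569465905 9.010331443431412e-05
[-0.342  0.901  0.077  1.83  -0.15   0.416  0.001] 0.0001762031940390758 0.00011200771493708131
```

Request:
step_arm([
  {"dp": [1.5,10,8],"twist": [0.003,0.001,0.006],"hand": -0.8},
  {"dp": [1.5,10,17],"twist": [0.003,0.001,0.006],"hand": -0.8},
  {"dp": [1.5,10,25],"twist": [0.003,0.001,0.006],"hand": -0.8},
  {"dp": [1.5,10,27],"twist": [0.003,0.001,0.006],"hand": -0.8},
  {"dp": [1.5,10,27],"twist": [0.003,0.001,0.006],"hand": -0.8},
])

```text
clock: 24.98
tool_pos: [0.4452, 0.1065, 0.0804]
eef_rot: [0.649, 0.761, -0.001, -0.0]
contact_force: [0.0, -0.3, -2.3]
opening: 0.129
finger_force: 45.0
```

Request:
step_arm([
  {"dp": [0,0,1.5],"twist": [0,0,0],"hand": -0.8},
  {"dp": [0,0,1.5],"twist": [0,0,0],"hand": -0.8},
])

```text
clock: 25.22
tool_pos: [0.4456, 0.1066, 0.0793]
eef_rot: [0.649, 0.761, -0.001, -0.0]
contact_force: [1.2, 0.7, -2.0]
opening: 0.129
finger_force: 45.0
```

```bash
python3 - <<'E'
from h import *
plan([446,106.5,79],99)
print(r.get_state()['moment'])
E
```

```text
t 25.23 p [445.6 106.6  79.3] yaw 99.03 zax [-0.001 -0.001 -1.   ] F [ 1.2  0.7 -2. ] open 0.129 ff 45.0
q [-0.353  0.834  0.028  2.195 -0.176  0.115 -0.002]
dp [-0.2  0.4  0.3] twist [-0.001  0.001  0.001]
[-0.028 -0.064 -0.053]
```

Request:
step_arm([
  {"dp": [0,0,1],"twist": [0,0,0],"hand": -0.8},
  {"dp": [0,6,1],"twist": [0,0,0],"hand": -0.8},
  {"dp": [0,14,1],"twist": [0,0,0],"hand": -0.8},
  {"dp": [0,22,1],"twist": [0,0,0],"hand": -0.8},
  {"dp": [0,30,1],"twist": [0,0,0],"hand": -0.8},
])

```text
clock: 25.85
tool_pos: [0.4631, 0.1088, 0.0792]
eef_rot: [0.649, 0.761, -0.01, -0.008]
contact_force: [-21.2, -2.9, 28.2]
opening: 0.133
finger_force: 45.4
```

Request:
step_arm([
  {"dp": [0,6,0],"twist": [0,0,0],"hand": -0.8},
  {"dp": [0,12,0],"twist": [0,0,0],"hand": -0.8},
  {"dp": [0,18,0],"twist": [0,0,0],"hand": -0.8},
  {"dp": [0,24,0],"twist": [0,0,0],"hand": -0.8},
])

```text
clock: 26.35
tool_pos: [0.4756, 0.1096, 0.0789]
eef_rot: [0.649, 0.76, -0.02, -0.015]
contact_force: [-38.8, -7.4, 47.1]
opening: 0.137
finger_force: 45.0
```

```bash
python3 - <<'E'
from h import *
plan([569.4,126,79],99)
print(r.get_state()['moment'])
E
```

```text
t 26.35 p [475.6 109.6  78.9] yaw 99.03 zax [-0.048 -0.011 -0.999] F [-38.8  -7.4  47.1] open 0.137 ff 45.0
q [-0.35   0.853  0.053  2.066 -0.164  0.276  0.003]
dp [ 1.5 95.1 -4.8] twist [-0.049  0.003  0.   ]
[-1.571  7.741 -0.049]
```

Request:
step_arm([
  {"dp": [0,-10,0],"twist": [0,0,0],"hand": -0.8},
  {"dp": [0,-24,0],"twist": [0,0,0],"hand": -0.8},
  {"dp": [0,-26,-1],"twist": [0,0,0],"hand": -0.8},
  {"dp": [0,-26,-2],"twist": [0,0,0],"hand": -0.8},
])

```text
clock: 26.85
tool_pos: [0.4727, 0.1102, 0.0799]
eef_rot: [0.65, 0.76, -0.002, -0.0]
contact_force: [0.2, -3.4, -4.8]
opening: 0.133
finger_force: 44.7
```

```bash
python3 - <<'E'
from h import *
plan([569.4,126,79],99)
print(r.get_state()['moment'])
c=snap('scene','scene5.png'); np.savez('scene5.npz',**c); snap('top','top5.png')
a=cv2.imread('pics/scene5.png')[190:280,180:310]
cv2.imwrite('pics/c5.png',cv2.resize(a,(780,540),interpolation=cv2.INTER_CUBIC))
E
```

```text
t 26.85 p [472.7 110.2  79.9] yaw 98.96 zax [-0.003 -0.002 -1.   ] F [ 0.2 -3.4 -4.8] open 0.133 ff 44.7
q [-0.352  0.843  0.044  2.114 -0.17   0.191  0.001]
dp [ 0.6 98.   0.5] twist [-0.003  0.002 -0.001]
[-0.828  0.27  -0.269]
```

View pics/c5.png

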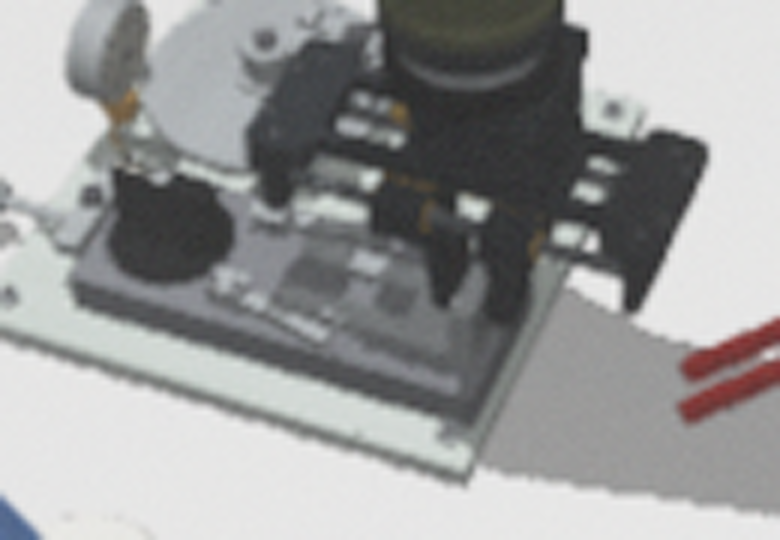

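Request:
step_arm([
  {"dp": [-1,2,0],"twist": [0,0,0],"hand": -0.8},
  {"dp": [-1.5,5,0],"twist": [0,0,0],"hand": -0.8},
  {"dp": [-1.5,8,0],"twist": [0,0,0],"hand": -0.8},
  {"dp": [-1.5,11,0],"twist": [0,0,0],"hand": -0.8},
])

```text
clock: 27.45
tool_pos: [0.4847, 0.111, 0.0801]
eef_rot: [0.649, 0.76, -0.001, 0.0]
contact_force: [-2.3, -5.4, -3.0]
opening: 0.133
finger_force: 44.8
```

```bash
python3 - <<'E'
from h import *
plan([569.4,126,79],99)
print(r.get_state()['moment'])
E
```

```text
t 27.45 p [484.7 111.   80.1] yaw 99.0 zax [-0.001 -0.001 -1.   ] F [-2.3 -5.4 -3. ] open 0.133 ff 44.8
q [-0.348  0.847  0.049  2.082 -0.166  0.217  0.004]
dp [ 1.5 86.   1. ] twist [-0.001  0.001  0.   ]
[-1.041  0.39  -0.268]
```

Request:
step_arm([
  {"dp": [-1,2,0],"twist": [0,0,0],"hand": -0.8},
  {"dp": [-2,5,0],"twist": [0,0,0],"hand": -0.8},
  {"dp": [-2.5,9,0],"twist": [0,0,0],"hand": -0.8},
  {"dp": [-2.5,13,0],"twist": [0,0,0],"hand": -0.8},
  {"dp": [-2.5,17,0],"twist": [0,0,0],"hand": -0.8},
])

```text
clock: 28.08
tool_pos: [0.5023, 0.1122, 0.0802]
eef_rot: [0.649, 0.761, 0.0, 0.0]
contact_force: [-0.6, 0.3, -3.3]
opening: 0.132
finger_force: 44.7
```

```bash
python3 - <<'E'
from h import *
plan([569.4,126,79],99)
print(r.get_state()['moment'])
E
```

```text
t 28.07 p [502.3 112.2  80.2] yaw 99.08 zax [ 0.  0. -1.] F [-0.6  0.3 -3.3] open 0.132 ff 44.7
q [-0.342  0.855  0.054  2.032 -0.161  0.258  0.008]
dp [ 3.  68.5  1.2] twist [ 0.    -0.     0.001]
[-0.087 -0.046  0.043]
```

Request:
step_arm([
  {"dp": [0,4,0.5],"twist": [0,0,0],"hand": -0.8},
  {"dp": [0,8,0.5],"twist": [0,0,0],"hand": -0.8},
  {"dp": [0,12,0.5],"twist": [0,0,0],"hand": -0.8},
  {"dp": [0,16,0.5],"twist": [0,0,0],"hand": -0.8},
  {"dp": [0,20,0.5],"twist": [0,0,0],"hand": -0.8},
])

```text
clock: 28.7
tool_pos: [0.5215, 0.1146, 0.0796]
eef_rot: [0.649, 0.761, -0.001, -0.0]
contact_force: [-0.3, -0.9, -2.1]
opening: 0.129
finger_force: 44.7
```

```bash
python3 - <<'E'
from h import *
plan([569.4,126,79],99)
print(r.get_state()['moment'])
E
```

```text
t 28.7 p [521.5 114.6  79.6] yaw 99.03 zax [-0.001 -0.001 -1.   ] F [-0.3 -0.9 -2.1] open 0.129 ff 44.7
q [-0.34   0.868  0.063  1.974 -0.158  0.306  0.008]
dp [ 3.7 49.1  0.5] twist [-0.001  0.001  0.001]
[-0.052 -0.045 -0.041]
```

Request:
step_arm([
  {"dp": [0,5,0],"twist": [0,0,0],"hand": -0.8},
  {"dp": [0,10,0],"twist": [0,0,0],"hand": -0.8},
  {"dp": [0,15,0],"twist": [0,0,0],"hand": -0.8},
  {"dp": [0,20,0],"twist": [0,0,0],"hand": -0.8},
  {"dp": [0,25,0],"twist": [0,0,0],"hand": -0.8},
])

```text
clock: 29.32
tool_pos: [0.5462, 0.1186, 0.0795]
eef_rot: [0.649, 0.761, -0.001, -0.0]
contact_force: [0.5, -0.0, -3.5]
opening: 0.13
finger_force: 44.7
```

Request:
step_arm([
  {"dp": [0,5,0],"twist": [0,0,0],"hand": -0.8},
  {"dp": [0,9,0],"twist": [0,0,0],"hand": -0.8},
  {"dp": [0,13,0],"twist": [0,0,0],"hand": -0.8},
  {"dp": [0,17,0],"twist": [0,0,0],"hand": -0.8},
])

```text
clock: 29.82
tool_pos: [0.5629, 0.1212, 0.0795]
eef_rot: [0.649, 0.761, -0.001, -0.0]
contact_force: [0.2, 0.6, -2.9]
opening: 0.127
finger_force: 44.7
```

```bash
python3 - <<'E'
from h import *
plan([569.4,126,79],99)
print(r.get_state()['moment'])
E
```

```text
t 29.82 p [562.9 121.2  79.5] yaw 99.03 zax [-0.001 -0.001 -1.   ] F [ 0.2  0.6 -2.9] open 0.127 ff 44.7
q [-0.337  0.896  0.077  1.847 -0.151  0.406  0.008]
dp [3.7 7.2 0.5] twist [-0.001  0.001  0.001]
[-0.042 -0.082 -0.063]
```

Request:
step_arm([
  {"dp": [0,2,0],"twist": [0,0,0],"hand": -0.8},
  {"dp": [0,4,0],"twist": [0,0,0],"hand": -0.8},
  {"dp": [0,6,0],"twist": [0,0,0],"hand": -0.8},
  {"dp": [0,8,0],"twist": [0,0,0],"hand": -0.8},
  {"dp": [0,8,0],"twist": [0,0,0],"hand": -0.8},
])

```text
clock: 30.45
tool_pos: [0.5703, 0.1224, 0.0794]
eef_rot: [0.649, 0.761, -0.001, -0.0]
contact_force: [-1.5, -0.1, -2.8]
opening: 0.136
finger_force: 44.7
```

Request:
step_arm([
  {"dp": [0,2,0],"twist": [0,0,0],"hand": -0.8},
  {"dp": [0,4,0],"twist": [0,0,0],"hand": -0.8},
  {"dp": [0,4,0],"twist": [0,0,0],"hand": -0.8},
])

```text
clock: 30.82
tool_pos: [0.5707, 0.1223, 0.0791]
eef_rot: [0.649, 0.761, -0.004, -0.003]
contact_force: [-7.9, -0.5, 3.6]
opening: 0.132
finger_force: 44.8
```

Request:
step_arm([
  {"dp": [0,3,0],"twist": [0,0,0],"hand": -0.8},
  {"dp": [0,3,0],"twist": [0,0,0],"hand": -0.8},
])

```text
clock: 31.08
tool_pos: [0.571, 0.1223, 0.079]
eef_rot: [0.649, 0.761, -0.006, -0.005]
contact_force: [-13.4, -2.9, 7.7]
opening: 0.137
finger_force: 44.7
```

Request:
step_arm([
  {"dp": [0,-3,0],"twist": [0,0,0],"hand": -0.8},
  {"dp": [0,-6,0],"twist": [0,0,0],"hand": -0.8},
  {"dp": [0,-6,0],"twist": [0,0,0],"hand": -0.8},
])

```text
clock: 31.45
tool_pos: [0.5705, 0.1224, 0.0792]
eef_rot: [0.649, 0.761, -0.002, -0.001]
contact_force: [-4.6, -0.2, -2.2]
opening: 0.127
finger_force: 44.7
```

Request:
step_arm([
  {"dp": [0,-1,0],"twist": [0,0,0],"hand": -0.58},
  {"dp": [0,-1,0],"twist": [0,0,0],"hand": -0.58},
  {"dp": [0,-1,0],"twist": [0,0,0],"hand": -0.58},
])

```text
clock: 31.82
tool_pos: [0.5719, 0.1227, 0.08]
eef_rot: [0.649, 0.761, 0.0, 0.001]
contact_force: [-0.2, -0.3, -0.7]
opening: 0.207
finger_force: 0.0
```

Request:
step_arm([
  {"dp": [0,-1,-10],"twist": [0,0,0],"hand": -0.58},
  {"dp": [0,-1,-30],"twist": [0,0,0],"hand": -0.58},
  {"dp": [0,-1,-80],"twist": [0,0,0],"hand": -0.58},
  {"dp": [0,-50,-110],"twist": [0,0,0],"hand": -0.58},
  {"dp": [0,-110,-110],"twist": [0,0,0],"hand": -0.5},
])

```text
clock: 32.45
tool_pos: [0.4637, 0.1057, 0.1923]
eef_rot: [0.649, 0.76, 0.003, 0.002]
contact_force: [-0.2, -0.0, -1.1]
opening: 0.245
finger_force: 0.0
```

Request:
step_arm([
  {"dp": [-50,-20,0],"twist": [0,0,0],"hand": -0.3},
  {"dp": [-100,-20,0],"twist": [0,0,0],"hand": -0.3},
  {"dp": [-155,-20,0],"twist": [0,0,0],"hand": -0.3},
  {"dp": [-210,-20,0],"twist": [0,0,0],"hand": -0.3},
  {"dp": [-250,-20,0],"twist": [0,0,0],"hand": -0.3},
])

```text
clock: 33.08
tool_pos: [0.482, -0.1478, 0.1907]
eef_rot: [0.65, 0.76, -0.001, 0.001]
contact_force: [0.1, 0.9, -0.7]
opening: 0.349
finger_force: 0.0
```

```bash
python3 - <<'E'
from h import *
plan([575,-14,150],120)
O=np.array([601.3,67.2]);M=np.array([[np.cos(np.radians(9.05)),-np.sin(np.radians(9.05))],[np.sin(np.radians(9.05)),np.cos(np.radians(9.05))]])
o=[]
for n in ('top','scene'):
    c=snap(n,n+'6.png'); np.savez(n+'6.npz',**c); W=cloud(c)*1000
    U=(W[...,:2]-O)@M
    m=(abs(U[...,0]+20)<30)&(abs(U[...,1]-65)<30)&(W[...,2]>70)&(W[...,2]<90)
    print(n,'tab',m.sum(),np.median(W[m],0) if m.any() else '',[np.percentile(U[m][:,k],[2,50,98]).round(1) for k in (0,1)] if m.any() else '')
    k=(np.hypot(U[...,0]-40,U[...,1]-65)<32)&(W[...,2]>76)&(W[...,2]<90)&(U[...,0]>8)
    P=U[k]; print('knob',cv2.minAreaRect(P.astype(np.float32)) if len(P)>5 else '')
    L=(np.hypot(W[...,0]-579,W[...,1]+13)<30)&(W[...,2]>98)&(W[...,2]<116)
    P=W[L]; print('handle',len(P),cv2.minAreaRect(P[:,:2].astype(np.float32))[:2] if len(P)>5 else '')
    u,v=pix(c,np.array([.6,.07,.05])).astype(int)
    o.append(cv2.resize(c['pixels'][v-55:v+50,u-60:u+60,::-1],(400,350),interpolation=cv2.INTER_CUBIC))
cv2.imwrite('pics/c6.png',np.hstack(o))
E
```

```text
t 33.08 p [ 482.  -147.8  190.7] yaw 98.88 zax [ 0.001 -0.002 -1.   ] F [ 0.1  0.9 -0.7] open 0.349 ff 0.0
q [ 0.187  0.643  0.028  2.004 -0.031  0.493  0.392]
dp [117.9 112.6  40.5] twist [ 0.     0.002 -0.369]
top tab 73 [569.774 129.028  78.447] [array([-27.3, -21.6, -15.4]), array([45.5, 65.7, 85.1])]
knob ((40.14256286621094, 64.87109375), (53.74531173706055, 14.367383003234863), 1.4826396703720093)
handle 41 ((579.2935180664062, -13.695687294006348), (16.387922286987305, 16.08954429626465))
scene tab 64 [568.254 130.721  77.501] [array([-27.5, -22.8, -15.5]), array([48.3, 67.7, 86.7])]
knob ((39.11358642578125, 65.47442626953125), (52.17403793334961, 15.840104103088379), 2.772128105163574)
handle 35 ((578.7646484375, -11.843040466308594), (18.379520416259766, 14.34659194946289))
```

View pics/c6.png

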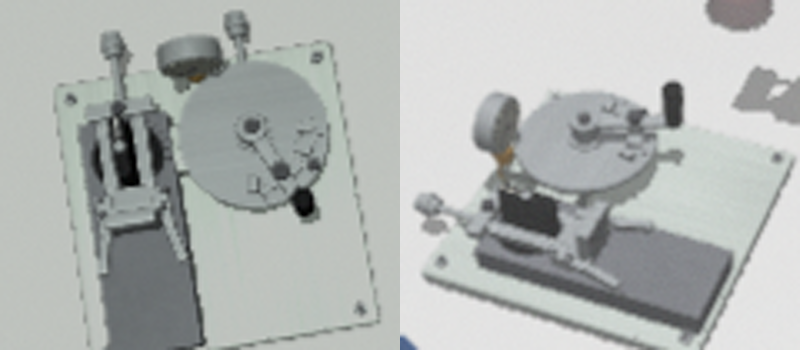

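Left crop: the lock is home, straddling the knob, with tab centre at unit x ≈ -21.4 mm (should be -21) and its top 78 mm up, so it lies flat. The pointer is at the stud. The lever handle is at (303,203) and the mark stud at (315,163), about 0.88 rad. Now the lever.

Request:
step_arm([
  {"dp": [24,22,0],"twist": [0,0,0.15],"hand": -0.2},
  {"dp": [48,44,0],"twist": [0,0,0.3],"hand": -0.2},
  {"dp": [72,67,0],"twist": [0,0,0.45],"hand": -0.2},
  {"dp": [95,90,0],"twist": [0,0,0.6],"hand": -0.2},
  {"dp": [116,115,0],"twist": [0,0,0.75],"hand": -0.2},
])

```text
clock: 33.8
tool_pos: [0.5772, -0.0097, 0.1902]
eef_rot: [0.883, 0.468, -0.0, -0.0]
contact_force: [-0.1, -0.3, -0.4]
opening: 0.399
finger_force: 0.0
```

Request:
step_arm([
  {"dp": [0,0,0],"twist": [0,0,0.15],"hand": -0.2},
  {"dp": [0,0,0],"twist": [0,0,0.3],"hand": -0.2},
  {"dp": [0,0,0],"twist": [0,0,0.42],"hand": -0.2},
  {"dp": [0,0,0],"twist": [0,0,0.42],"hand": -0.2},
])

```text
clock: 34.3
tool_pos: [0.5768, -0.0108, 0.1899]
eef_rot: [0.961, 0.277, -0.001, 0.0]
contact_force: [0.4, 0.2, -0.2]
opening: 0.404
finger_force: 0.0
```

```bash
python3 - <<'E'
from h import *
plan([579,-14,93],32)
E
```

```text
t 34.3 p [576.8 -10.8 189.9] yaw 32.15 zax [-0.001 -0.    -1.   ] F [ 0.4  0.2 -0.2] open 0.404 ff 0.0
q [-0.297  0.76   0.415  1.801 -0.458  0.678 -0.63 ]
dp [ 0.3  3.9 96.9] twist [-0.     0.001  0.003]
```

Request:
step_arm([
  {"dp": [0,4,35],"twist": [0,0,0],"hand": -0.2},
  {"dp": [0,4,70],"twist": [0,0,0],"hand": -0.2},
  {"dp": [0,4,97],"twist": [0,0,0],"hand": -0.2},
  {"dp": [0,4,97],"twist": [0,0,0],"hand": -0.2},
  {"dp": [0,4,97],"twist": [0,0,0],"hand": -0.7},
], force=20)

```text
clock: 34.92
tool_pos: [0.5796, -0.0155, 0.0937]
eef_rot: [0.961, 0.276, 0.0, 0.0]
contact_force: [-0.5, 0.0, 0.6]
opening: 0.311
finger_force: 0.0
```

Request:
step_arm([
  {"dp": [0,0,0],"twist": [0,0,0],"hand": -0.7},
  {"dp": [0,0,0],"twist": [0,0,0],"hand": -0.7},
  {"dp": [0,0,0],"twist": [0,0,0],"hand": -0.7},
])

```text
clock: 35.3
tool_pos: [0.5801, -0.0161, 0.0939]
eef_rot: [0.961, 0.276, 0.001, 0.001]
contact_force: [-0.5, -2.3, 6.9]
opening: 0.199
finger_force: 20.0
```

```bash
python3 - <<'E'
from h import *
P=np.array([646.9,27.1])
st=r.get_state(); t=np.array(st['tool_pos'])[:2]*1000-P
print(np.hypot(*t),'angle',np.arctan2(-t[1],-t[0])-np.radians(9.05))
a=0.90+np.radians(9.05); e=P-80*np.array([np.cos(a),np.sin(a)]); print(e)
plan([e[0],e[1],93],np.degrees(a))
E
```

```text
79.52893477258839 angle 0.41638035514909066
[607.64740957 -42.60820715]
t 35.3 p [580.1 -16.1  93.9] yaw 31.99 zax [ 0.002 -0.001 -1.   ] F [-0.5 -2.3  6.9] open 0.199 ff 20.0
q [-0.227  0.901  0.308  1.84  -0.535  0.482 -0.561]
dp [ 9.3 37.1  1. ] twist [ 0.002 -0.    -0.5  ]
```

Request:
step_arm([
  {"dp": [0.5,7.9,0],"twist": [0,0,-0.1],"hand": -0.7},
  {"dp": [1.8,15.8,0],"twist": [0,0,-0.2],"hand": -0.7},
  {"dp": [3.9,23.4,0],"twist": [0,0,-0.3],"hand": -0.7},
  {"dp": [6.8,30.9,0],"twist": [0,0,-0.4],"hand": -0.7},
  {"dp": [8.8,35.2,0],"twist": [0,0,-0.46],"hand": -0.7},
])

```text
clock: 35.92
tool_pos: [0.6055, -0.0408, 0.0938]
eef_rot: [0.873, 0.489, -0.0, 0.0]
contact_force: [-1.6, -0.2, 7.1]
opening: 0.196
finger_force: 20.0
```

Request:
step_arm([
  {"dp": [0,0,0],"twist": [0,0,0],"hand": -0.7},
  {"dp": [0,0,0],"twist": [0,0,0],"hand": -0.7},
])

```text
clock: 36.17
tool_pos: [0.6072, -0.0417, 0.0938]
eef_rot: [0.873, 0.488, 0.001, 0.002]
contact_force: [3.8, -2.8, 5.7]
opening: 0.198
finger_force: 20.0
```

```bash
python3 - <<'E'
from h import *
P=np.array([646.9,27.1])
st=r.get_state(); t=np.array(st['tool_pos'])[:2]*1000-P
print(np.hypot(*t),'angle',np.arctan2(-t[1],-t[0])-np.radians(9.05))
plan([580,-60,200],60)
E
```

```text
79.45246552897576 angle 0.8897471575962032
t 36.17 p [607.2 -41.7  93.8] yaw 58.35 zax [ 0.004 -0.002 -1.   ] F [ 3.8 -2.8  5.7] open 0.198 ff 20.0
q [-0.125  0.909  0.211  1.75  -0.338  0.513 -0.25 ]
dp [ -29.8  -13.1 -106.3] twist [ 0.005  0.    -0.029]
```

Request:
step_arm([
  {"dp": [0,0,0],"twist": [0,0,0],"hand": -0.2},
  {"dp": [0,0,0],"twist": [0,0,0],"hand": -0.2},
  {"dp": [0,0,0],"twist": [0,0,0],"hand": -0.2},
  {"dp": [0,0,-40],"twist": [0,0,0],"hand": -0.2},
  {"dp": [0,0,-90],"twist": [0,0,0],"hand": -0.2},
])

```text
clock: 36.8
tool_pos: [0.6036, -0.0403, 0.1821]
eef_rot: [0.873, 0.488, -0.003, -0.001]
contact_force: [-0.2, 0.2, 0.8]
opening: 0.4
finger_force: 0.0
```

Request:
step_arm([
  {"dp": [-45,0,-20],"twist": [0,0,0],"hand": -0.2},
  {"dp": [-95,0,-30],"twist": [0,0,0],"hand": -0.2},
  {"dp": [-150,0,-30],"twist": [0,0,0],"hand": -0.2},
  {"dp": [-190,0,-30],"twist": [0,0,0],"hand": -0.2},
  {"dp": [-190,0,-30],"twist": [0,0,0],"hand": -0.2},
])

```text
clock: 37.42
tool_pos: [0.5026, -0.206, 0.2129]
eef_rot: [0.875, 0.484, -0.002, 0.0]
contact_force: [0.8, -0.4, 0.1]
opening: 0.403
finger_force: 0.0
```

```bash
python3 - <<'E'
from h import *
plan([580,-60,200],60)
O=np.array([601.3,67.2]);M=R.from_euler('z',9.05,degrees=True).as_matrix()[:2,:2]
o=[]
for n in ('top','scene'):
    c=snap(n,n+'7.png'); W=cloud(c)*1000; U=(W[...,:2]-O)@M
    L=(np.hypot(W[...,0]-607,W[...,1]+40)<30)&(W[...,2]>98)&(W[...,2]<116)
    P=U[L]; h=np.array(cv2.minAreaRect(P.astype(np.float32))[0])-[40,-45]; print('handle',len(P),h,np.hypot(*h),np.arctan2(-h[1],-h[0]))
    m=(abs(U[...,0]+20)<30)&(abs(U[...,1]-65)<30)&(W[...,2]>70)&(W[...,2]<90); print('tab',np.median(U[m],0))
    k=(np.hypot(U[...,0]-40,U[...,1]-65)<32)&(W[...,2]>76)&(W[...,2]<90)&(U[...,0]>8); print('knob',cv2.minAreaRect(U[k].astype(np.float32)))
    u,v=pix(c,np.array([.6,.07,.05])).astype(int)
    o.append(cv2.resize(c['pixels'][v-55:v+50,u-60:u+60,::-1],(400,350),interpolation=cv2.INTER_CUBIC))
cv2.imwrite('pics/c7.png',np.hstack(o))
E
```

```text
t 37.42 p [ 502.6 -206.   212.9] yaw 57.94 zax [-0.003 -0.002 -1.   ] F [ 0.8 -0.4  0.1] open 0.403 ff 0.0
q [ 0.155  0.663  0.246  1.875 -0.249  0.635 -0.007]
dp [164.8 -11.9  12.3] twist [-0.002  0.004 -0.036]
handle 42 [-50.93  -62.455] 80.5877629714013 0.8866957053539944
tab [-21.84   64.877]
knob ((39.14826202392578, 64.75818634033203), (13.914947509765625, 53.24201965332031), 89.10762023925781)
handle 27 [-50.21  -60.928] 78.95078952416463 0.881536409869564
tab [-22.505  68.979]
knob ((38.57649230957031, 65.41015625), (53.16682434082031, 16.103759765625), 0.7046773433685303)
```

View pics/c7.png

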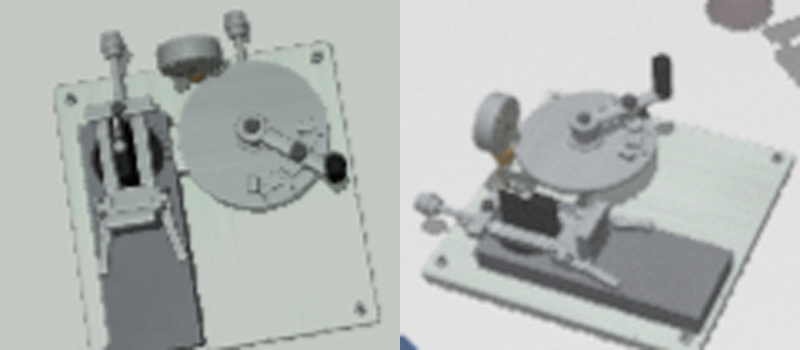

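The lever now lies over the stud: handle at left crop (335,167), measured 0.88 rad. The lock and knob have not moved since the last check.

```bash
python3 -c "
from plant import r
print(r.finish_job())"
```

```text
the job is handed in; nothing more can be done
None
```

The job is done and handed in at about 37 s: the knob points at its stud, the lock is flat and home against the stop, and the lever was then put in the notch with the stud (measured 0.88 rad against 0.90). On the way, the lock jammed once in the flared rails at about 47 N upward and 39 N back on the tool, and joint 5 touched its range limit for a moment (-1.001 against -1).

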